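# Release the die plate of a hand press

## Task

Release the die plate of the hand press: pull the brass spring collar up, turn it anticlockwise (seen from above) as far as it goes and let it down so that it stays parked up by itself; then gently nudge the flush yellow slide latch under the press's crosshead by its small ridge, across its detent to the far end of its pocket, so that the red field is covered and the green one shows. Do not bump the press frame, and leave the other things on the bench where they are.

Things in the scene. Friction and masses are not known exactly. Their poses are not given: they have to be found in the camera images.
- press: fixed iron press. Origin on the bench midway between its columns (32 mm thick, y +-130, x 0 mm); -x towards the robot. Base 250 x 320 mm, x -150 to 100, 30 high. Crosshead x -30 to 30, y -160 to 160, z 200 to 270 mm; ram block above it to 455 high; ram foot (36 mm thick) hangs to 180 at x = y = 0. Red spoked wheel, diameter 206 mm in the x-z plane, at y -200, centre 315 high.
- die_plate: steel die plate 180 x 200 x 22 mm, fixed on the press base. Origin: centre of its underside (30 mm above the bench; its top is 52 mm above the bench); axes about as the press's. Its pocket for the latch is 26 mm (x) by 46 mm (y), 3 mm deep, centred at x = +40, y = -30 mm.
- ridge (a point): top centre of the latch's ridge. The latch is a yellow slide, 25 x 32 mm, level with the plate's top; the ridge is 18 mm long in x, 6 mm wide in y, 5 mm high. It lies under the crosshead, about 20 mm behind its front edge with 145 mm above it: the tool must come in tilted, leaning back to the press's -x side. Axes as the die plate's.
- latch (a joint): travel of the latch in m along the die plate's +y: 0 locked (red field shows on its +y side), 0.012 released (green shows on its -y side), stops at both. A detent resists with up to about 6 N, most at the start; past the middle it snaps to the other end. The collar's pin, when down, blocks the latch after 1 mm.
- collar_grip (a point): point on the axis of the brass spring collar at gripping height, 30 mm above the die plate's top when down; rises with it. The collar is an upright knurled cylinder, 30 mm diameter, spanning 14 to 42 mm above the plate when down, at die plate x -70, y +60 mm, in front of the crosshead. Below it a fixed neck of 26 mm diameter.
- collar_lift (a joint): lift of the collar in m: 0 down, stop at 0.012. Its spring pulls it down with 6 N at 0 and 10 N at the stop. It must be lifted over 8 mm before it can be turned; once turned it rests on shoulders at about 0.008.
- collar (a joint): turn of the collar in rad, anticlockwise from above: about 0 as found, stop at 1.15. Free below 0.1 when down; stiff by light friction.
- gauge_block: small steel gauge block 35 x 15 x 9 mm, lying loose on the front right part of the die plate; origin under its centre. Leave alone.
- pin0: brass ejector pin, standing head down, 65 mm high, head 20 mm diameter, to the left of the press; origin under it. Leave alone.
- pin1: a second such pin. Leave alone.
- pin2: a third such pin. Leave alone.
- core_box: brown urethane core box 130 x 100 x 45 mm on the left of the bench; origin under its centre. Leave alone.
- core_print: green ceramic core print, 52 mm diameter, 50 mm high, on the right; origin under it. Leave alone.
- tin: can of 70 mm diameter, 90 mm high, on the left; origin under it. Leave alone.
- mallet: hammer lying on the right of the bench, about 300 mm long. Leave alone.

How it is judged:
By the outcome, as a careful person would: the job done as asked, in the order asked, and still so for the second after the job is handed in, with the robot touching nothing.
It also fails if it takes over 58 s, if anything falls off the work surface, if the arm or the gripper's body presses on something with over 40 N, if the wrist force passes 120 N, or if a joint passes its speed limit or range.

## Robot

A 6-joint arm with a two-finger parallel gripper is mounted at the origin on the work surface. World frame = base frame: x ahead of the robot, y to its left, z up, the work surface at z = 0. Lengths are in mm, angles in degrees, forces in N, time in s.
With the tool pointing down it reaches from about 350 to 850 mm from the base axis. Payload 8.1 kg.
Tool frame: the origin (TCP) lies between the finger pads; the fingertips stand 25 mm ahead of it and the grasp point (between the pads) lies 6 mm ahead of it (r.tcp_to_tips is the distance from the TCP to the fingertips, in mm); z points along the fingers, y is the line along which they close (so a half turn about z gives the same grasp; the last joint's range is limited). The gripper opens to 85 mm and grips with 20 to 120 N. Pads are 22 mm wide; open, the fingers measure 114 mm over their backs; the gripper's body (76 mm by 85 mm) begins 54 mm behind the grasp point. The pads swing forward as they close: fully open they stand 13 mm farther back than shut.
Start: joints at [67.873, 7.471, 85.268, -0, 87.261, -4.893], TCP at [177.749, 573.071, 222.892] pointing down, gripper open.
Joint ranges: [-169.43, 169.43], [-51.17, 129.36], [1.28, 143.12], [-76.62, 256.62], [0, 156.53], [-152.29, 152.29]. Speed limits (degrees/s): [136.94, 136.94, 159.86, 180, 180, 180].

## Interface

Orientations are given as [roll, pitch, yaw] about the fixed x, y, z axes, in that order (R = Rz(yaw) Ry(pitch) Rx(roll)).
In Python, from bench import r gives the robot as it stands.
- The arm moves only by the tool apply_moves, never from a script. Its arguments are lists of equal length, an entry for each row: "angular": the turn, a rotation vector about the world's x, y, z in units of 8 degrees (1.0 is 8 degrees), a list of three; "travel": the shift along the world's x, y, z in units of 40 mm (1.0 is 40 mm), a list of three; "jaw": the opening, from 0 (shut) to 1 (fully open). A call has 1 to 20 rows; each row shifts and turns the commanded pose from where the row before left it; what a row does not reach is not made up. A row lasts 1/8 s, in which the tool goes at most 62.5 mm and 10.7 degrees, less where a joint would pass 70% of its speed; a pose out of reach is approached as far as the arm can. A call is refused whole if a number of a shift passes 1 or a number of a turn 1, either way. A call with a gripper value outside its range is refused whole. The fingers move at their own pace and stop on an object; "force" is the grip in N (left out, the last holds). Time passes only in rows, so rows that do not move let the fingers close. It gives the time, the measured TCP pose, the force, the opening and the grip force at its end, in the units of the state.
- r.sense(): the state, without advancing time (a new reading comes with each control period).
- r.snapshot(name): name is "scene" or "side" or "wrist"; returns a dict with "color" (420x560x3 uint8, red, green, blue), "fx", "fy", "cx", "cy" (pixels), "R" (3x3) and "t" (3): a world point X has camera coordinates R X + t; the wrist camera has in their place "mount" (4x4, takes a point from camera to tool coordinates, whose origin is the TCP and whose axes are the flange's). Camera axes: x right, y down, z forward; pixel columns grow to the right and rows downward; lengths in mm; the calibration is good to about 2 mm. The wrist camera is an equidistant fisheye: a pixel r from the principal point sees the ray r / f radians off the axis. A picture is of the moment at which its call begins: read the wrist's pose just before it. There is no depth.
- r.hand_in(): hands the job in; it is judged then, once.
The state is a dict: "time": time; "joint_pos": joint angles; "qd": joint speeds; "joint_efforts": joint torques, N m; "tool_pos": TCP position; "tcp_rot": TCP orientation; "ft_force": force on the tool from outside, world axes, zero at the start; "wrist_torque": the same for the moment, N m; "finger_gap": finger opening in mm; "grip_force": force on a finger pad.
Only numpy, scipy, OpenCV 4.12 (cv2) and the standard library are available. Lean on these libraries where they do the work, as an engineer would, in place of code of your own. Each camera call takes 0.05 s, during which the arm holds its last target. There are 200 camera calls.

## Working session

There is one attempt and no reset: what is moved stays moved. The work goes in short steps, Python scripts to look and compute and a tool call to move; the robot and the scene stay as the last step left them, time stands still between calls to the robot, and variables do not carry over. Pictures are saved under pics/ and viewed, at most 10 in all, crops included, and the job is handed in when it is done.

Besides the shell and the picture viewer there is one more tool, called as name(argument=value, ...), one argument or row to a line, values as JSON. apply_moves: Moves the arm, as the interface text tells. Its arguments: {"type":"object","properties":{"angular":{"type":"array"},"travel":{"type":"array"},"jaw":{"type":"array"},"force":{"type":"number"}},"required":["angular","travel","jaw"]}

```bash
ls; mkdir -p pics; python3 - <<'E'
from bench import r
import cv2,pickle
s=r.sense();print({k:s[k] for k in('time','tool_pos','tcp_rot','ft_force','finger_gap')})
d={}
for n in("scene","side","wrist"):
    p=r.snapshot(n);d[n]=p;cv2.imwrite(f"pics/{n}0.png",p["color"][:,:,::-1])
    print(n,{k:p[k] for k in p if k!='color'})
pickle.dump((s,d),open("p0.pkl","wb"))
E
```

```text
pics
{'time': 0.0, 'tool_pos': array([177.5284189 , 572.54200815, 221.80510545]), 'tcp_rot': array([-1.79893188e+02, -9.15745530e-03,  1.62766458e+02]), 'ft_force': array([ 0.47291724, -0.19821791, -0.82216955]), 'finger_gap': 85.31222914539023}
scene {'fx': 422.7161044881832, 'fy': 422.7161044881832, 'cx': 279.84084396367297, 'cy': 209.32329811424668, 'R': array([[-0.93635693, -0.35087792, -0.01097208],
       [-0.29773384,  0.81031866, -0.50471599],
       [ 0.18598457, -0.46932756, -0.86321572]]), 't': array([ 516.13008837,  197.24907781, 1014.81039049])}
side {'fx': 394.0681419642774, 'fy': 394.0681419642774, 'cx': 277.89744334065165, 'cy': 209.28677091367794, 'R': array([[ 0.99867817, -0.05065019, -0.00874472],
       [-0.03647714, -0.57854542, -0.8148341 ],
       [ 0.03621228,  0.81407601, -0.57962826]]), 't': array([-567.70482411,   79.41401019, 1015.16557494])}
wrist {'fx': 325.19226210127806, 'fy': 325.19226210127806, 'cx': 280.65627239251006, 'cy': 216.37295102703234, 'mount': array([[-1.60954697e-04, -9.58740895e-01, -2.84281321e-01,
         7.19770992e+01],
       [ 9.99998253e-01, -6.83761041e-04,  1.73980920e-03,
        -5.74072469e-02],
       [-1.86240672e-03, -2.84280544e-01,  9.58739330e-01,
        -1.50569373e+02],
       [ 0.00000000e+00,  0.00000000e+00,  0.00000000e+00,
         1.00000000e+00]])}
```

```bash
python3 - <<'E'
import cv2,numpy as np
a=cv2.imread("pics/scene0.png");b=cv2.imread("pics/side0.png")
cv2.imwrite("pics/a.png",cv2.resize(a,(784,588)));cv2.imwrite("pics/b.png",cv2.resize(b,(784,588)))
E
```

```text
(no output)
```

View pics/a.png

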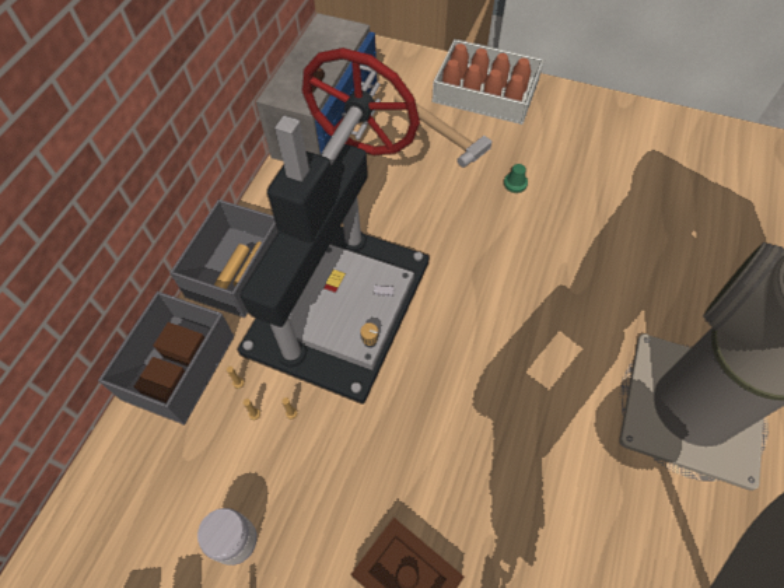

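View pics/b.png

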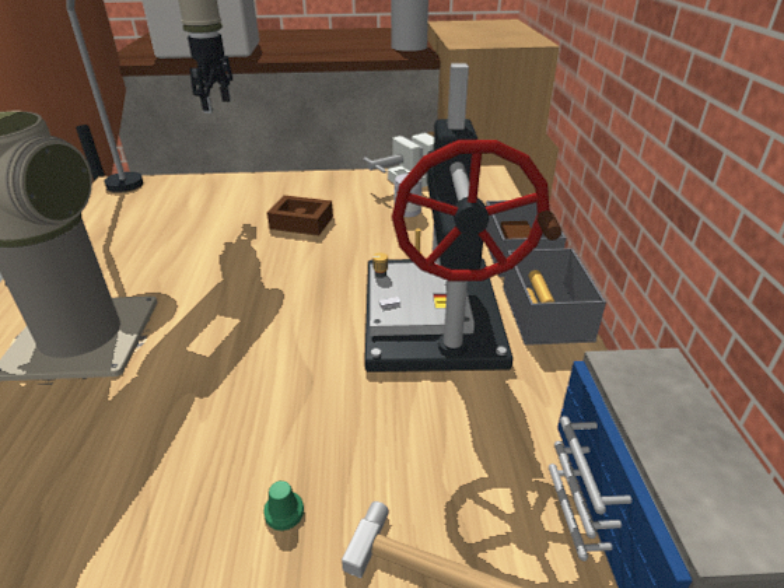

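The scene view (x1.4) shows the collar at about (369,333), the yellow and red latch at (334,279) and the gauge block at (383,290). The side view shows the collar at (380,264) and the latch at (440,300). I'll measure them by colour mask and from enlarged crops.

```bash
cat > h.py <<'E'
import numpy as np,cv2
from scipy.spatial.transform import Rotation as Ro
def ray(p,uv):
    d=np.array([(uv[0]-p['cx'])/p['fx'],(uv[1]-p['cy'])/p['fy'],1.]);R=np.array(p['R'])
    return -R.T@p['t'],R.T@d/np.linalg.norm(d)
def wray(p,uv,s):
    T=np.array(p['mount']);Rt=Ro.from_euler('xyz',s['tcp_rot'],degrees=True).as_matrix()
    v=np.array([uv[0]-p['cx'],uv[1]-p['cy']])/p['fx'];a=np.linalg.norm(v)
    d=np.r_[np.sin(a)*v/a,np.cos(a)]
    return Rt@T[:3,3]+s['tool_pos'],Rt@T[:3,:3]@d
def plane(r_,z): o,d=r_;return o+d*(z-o[2])/d[2]
def tri(*rs):
    A=sum(np.eye(3)-np.outer(d,d) for o,d in rs);b=sum((np.eye(3)-np.outer(d,d))@o for o,d in rs)
    x=np.linalg.solve(A,b);return x,[np.linalg.norm(np.cross(x-o,d)) for o,d in rs]
def blobs(img,lo,hi,box,mn=4):
    m=cv2.inRange(cv2.cvtColor(img,cv2.COLOR_RGB2HSV),lo,hi);k=np.zeros_like(m);x0,y0,x1,y1=box;k[y0:y1,x0:x1]=m[y0:y1,x0:x1]
    n,l,st,c=cv2.connectedComponentsWithStats(k)
    return [(st[i].tolist(),c[i].round(1).tolist()) for i in range(1,n) if st[i][4]>=mn]
E
python3 - <<'E'
import pickle
from h import *
s,d=pickle.load(open("p0.pkl","rb"))
bx={'scene':(165,165,310,290),'side':(255,165,370,268)}
can=np.zeros((375,790,3),np.uint8);x=0
for n in bx:
    im=d[n]['color'];b=bx[n]
    for nm,lo,hi in(('yellow',(23,150,120),(34,255,255)),('orange',(12,90,80),(22,255,255)),('red',(0,150,80),(6,255,255))):
        print(n,nm,blobs(im,lo,hi,b))
    c=cv2.resize(im[b[1]:b[3],b[0]:b[2]],None,fx=3,fy=3,interpolation=cv2.INTER_CUBIC)
    can[:c.shape[0],x:x+c.shape[1]]=c[:,:,::-1];x+=440
cv2.imwrite("pics/c.png",can)
E
```

```text
scene yellow [([239, 193, 2, 3, 5], [239.4, 194.2]), ([238, 195, 8, 7, 23], [241.7, 197.7]), ([234, 199, 8, 6, 16], [237.0, 201.6])]
scene orange [([165, 165, 145, 125, 5429], [253.6, 252.5]), ([167, 173, 20, 30, 108], [176.1, 187.1]), ([165, 174, 13, 26, 175], [169.7, 184.3]), ([234, 193, 11, 11, 46], [239.6, 197.7]), ([233, 202, 4, 2, 5], [234.6, 202.4]), ([258, 231, 12, 16, 147], [263.5, 238.2])]
scene red [([232, 203, 8, 5, 18], [235.4, 205.2])]
side yellow [([310, 213, 8, 7, 48], [314.0, 215.8])]
side orange [([255, 165, 115, 103, 2061], [296.6, 214.8]), ([291, 165, 18, 19, 248], [300.9, 172.1]), ([362, 165, 8, 5, 26], [366.2, 166.7]), ([344, 173, 9, 17, 82], [347.1, 182.0]), ([310, 212, 9, 1, 9], [314.0, 212.0])]
side red [([283, 165, 87, 35, 796], [328.1, 185.1]), ([310, 211, 7, 1, 7], [313.0, 211.0])]
```

View pics/c.png

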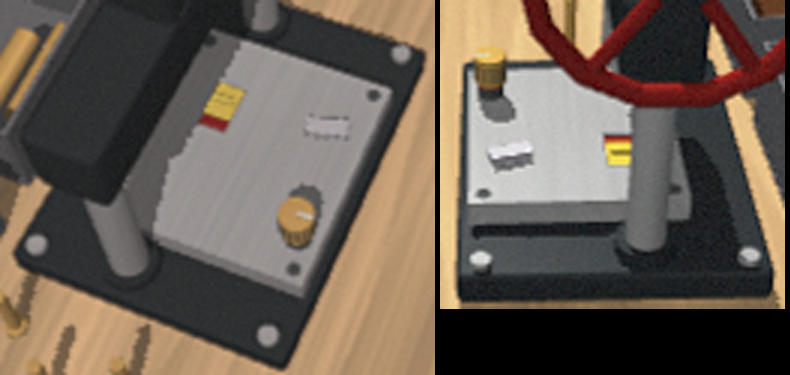

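```bash
python3 - <<'E'
import pickle
from h import *
np.set_printoptions(precision=1,suppress=True)
s,d=pickle.load(open("p0.pkl","rb"))
S=lambda u,v:ray(d['scene'],(165+u/3-.33,165+v/3-.33)); D=lambda u,v:ray(d['side'],(255+(u-440)/3-.33,165+v/3-.33))
print('collar top',tri(S(297,211),D(490,54)))
print('plate FR',tri(S(392,88),D(468,205)),'FL',tri(S(302,288),D(469,65)))
print('bolt FR',tri(S(402,53),D(481,259)))
FR,FL,BL=[plane(S(*q),34) for q in((402,53),(268,335),(36,245))];BR=plane(D(750,257),34);print('bolts',FR,FL,BL,BR,plane(D(481,259),34))
print('yaw',np.degrees(np.arctan2(*(FL-FR)[[1,0]]))-90,np.degrees(np.arctan2(*(BL-FL)[[1,0]])))
print('ridge',tri(ray(d['scene'],(239.5,197.7)),ray(d['side'],(313.5,215.5))), plane(ray(d['scene'],(239.5,197.7)),54),plane(ray(d['side'],(313.5,215.5)),54))
print('gauge',plane(S(327,125),58),plane(D(510,150),61))
E
```

```text
collar top (array([556. ,  93.6,  93.7]), [np.float64(0.3790643676734473), np.float64(0.37906436767350354)])
plate FR (array([532.1, -65.9,  50.2]), [np.float64(0.1214036559188217), np.float64(0.12140365591868706)]) FL (array([536.6, 137.9,  55. ]), [np.float64(0.9436058569064664), np.float64(0.943605856906534)])
bolt FR (array([ 539.9, -113.8,   34.1]), [np.float64(0.6579538237033695), np.float64(0.6579538237031587)])
bolts [ 539.3 -113.8   34. ] [550.3 176.5  34. ] [760.  170.1  34. ] [ 750.1 -123.9   34. ] [ 540.6 -113.5   34. ]
yaw -2.164384067296311 -1.7546868632982286
ridge (array([661.7,  -4.1,  52. ]), [np.float64(2.0671391621348394), np.float64(2.067139162135008)]) [663.2  -3.2  54. ] [659.1  -7.6  54. ]
gauge [570.   -7.2  58. ] [568.9  -8.   61. ]
```

The measurements agree: collar top at z 94, plate at z 52, press yaw about -2°, and the predicted ridge at (663,-6). I'm moving to above the collar now.

apply_moves(
  angular=[
    [0, 0, 0],
    [0, 0, 0],
    [0, 0, 0],
    [0, 0, 0],
    [0, 0, 0],
    [0, 0, 0],
    [0, 0, 0],
    [0, 0, 0],
    [0, 0, 0],
    [0, 0, 0],
    [0, 0, 0],
    [0, 0, 0],
    [0, 0, 0],
    [0, 0, 0],
    [0, 0, 0],
    [0, 0, 0],
  ],
  travel=[
    [0.675, -0.855, 0],
    [0.675, -0.855, 0],
    [0.675, -0.855, 0],
    [0.675, -0.855, 0],
    [0.675, -0.855, 0],
    [0.675, -0.855, 0],
    [0.675, -0.855, 0],
    [0.675, -0.855, 0],
    [0.675, -0.855, 0],
    [0.675, -0.855, 0],
    [0.675, -0.855, 0],
    [0.675, -0.855, 0],
    [0.675, -0.855, 0],
    [0.675, -0.855, -0.5],
    [0, 0, -0.5],
    [0, 0, 0],
  ],
  jaw=[1, 1, 1, 1, 1, 1, 1, 1, 1, 1, 1, 1, 1, 1, 1, 1],
  force=50,
)

```text
time: 2.15
tool_pos: [553.7, 94.4, 180.1]
tcp_rot: [-179.9, -0.3, 162.7]
ft_force: [-0.2, -0.3, 0.2]
finger_gap: 85.8
grip_force: 0.0
```

```bash
python3 - <<'E'
from bench import r
import pickle
from h import *
s=r.sense();p=r.snapshot("wrist");pickle.dump((s,p),open("p1.pkl","wb"))
print(s['time'],s['tool_pos'],s['tcp_rot'],s['joint_pos'],r.tcp_to_tips)
cv2.imwrite("pics/w1.png",cv2.resize(p['color'],(784,588))[:,:,::-1])
E
```

```text
2.15 [553.70015781  94.3927447  180.10758074] [-179.90918781   -0.29232907  162.73493254] [ 4.42878303e+00  3.21515158e+00  9.42859688e+01  2.38658149e-02
  8.28040727e+01 -6.83094337e+01] 25.0
```

View pics/w1.png

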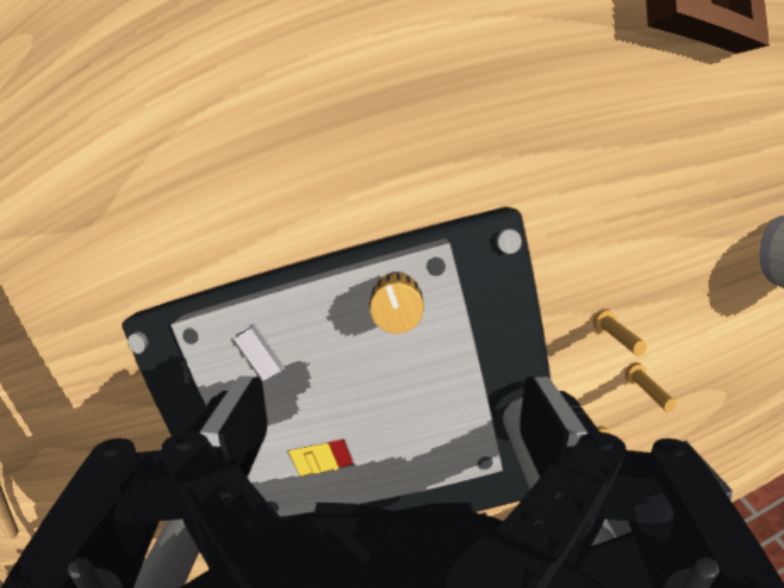

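The wrist view (x1.4) shows the collar top at (397,306) and the ridge at (312,461), with the red field on its +y side. I'll cast rays for both.

```bash
python3 - <<'E'
import pickle
from h import *
np.set_printoptions(precision=1,suppress=True)
s0,d=pickle.load(open("p0.pkl","rb"));s,p=pickle.load(open("p1.pkl","rb"))
W=lambda u,v:wray(p,((u+.5)/1.4-.5,(v+.5)/1.4-.5),s)
S=lambda u,v:ray(d['scene'],(165+u/3-.33,165+v/3-.33)); D=lambda u,v:ray(d['side'],(255+(u-440)/3-.33,165+v/3-.33))
b=blobs(p['color'],(12,90,80),(26,255,255),(255,185,310,245),50);print(b)
print('collar',plane(W(398,307),94),tri(W(398,307),S(297,211),D(490,54)))
print('ridge',plane(W(312,461),57),'yellow c',plane(W(313,459),52),'yl',plane(W(289,454),52),plane(W(297,476),52),'red/yellow',plane(W(329,443),52),plane(W(341,469),52),'red end',plane(W(346,439),52),plane(W(354,466),52))
print('FL',plane(W(450,242),52),'FR',plane(W(172,323),52),'bolts',plane(W(510,240),34),plane(W(138,343),34))
E
```

```text
[([264, 195, 39, 44, 1195], [283.2, 217.6])]
collar [554.5  97.2  94. ] (array([555.6,  95.3,  93.2]), [np.float64(2.0085135745106144), np.float64(1.738988495776452), np.float64(0.9115285888571398)])
ridge [660.2  -1.3  57. ] yellow c [661.8  -1.9  52. ] yl [652.9 -18.2  52. ] [674.1 -20.6  52. ] red/yellow [651.2  15.2  52. ] [676.2  15.3  52. ] red end [651.2  28.5  52. ] [676.2  25.8  52. ]
FL [536.1 137.1  52. ] FR [531.  -61.3  52. ] bolts [549.5 178.2  34. ] [ 539.9 -110.9   34. ]
```

apply_moves(
  angular=[
    [0, 0, -0.7],
    [0, 0, -0.7],
    [0, 0, -0.7],
    [0, 0, 0],
    [0, 0, 0],
    [0, 0, 0],
  ],
  travel=[
    [0, 0, -0.4],
    [0.02, 0.01, -0.6],
    [0.02, 0.01, -0.6],
    [0, 0, -0.4],
    [0, 0, -0.25],
    [0, 0, 0],
  ],
  jaw=[1, 1, 1, 1, 0.9, 0.8],
  force=50,
)

```text
time: 2.95
tool_pos: [557.0, 95.3, 92.7]
tcp_rot: [-180.0, -0.0, 146.1]
ft_force: [-0.4, -0.8, -0.1]
finger_gap: 68.5
grip_force: 0.0
```

```bash
python3 - <<'E'
from bench import r
import pickle
from h import *
s=r.sense();p=r.snapshot("wrist");q=r.snapshot("side")
print(s['time'],s['tool_pos'],s['tcp_rot'],s['ft_force'],s['finger_gap'])
a=cv2.resize(p['color'],(480,360));b=cv2.resize(q['color'][120:260,220:340],(309,360))
cv2.imwrite("pics/w2.png",np.hstack([a,b])[:,:,::-1])
E
```

```text
2.95 [556.9747481   95.34219954  92.66438598] [-1.79974532e+02 -3.40226262e-02  1.46060765e+02] [-0.39461448 -0.77035707 -0.08671997] 68.54598675834666
```

View pics/w2.png

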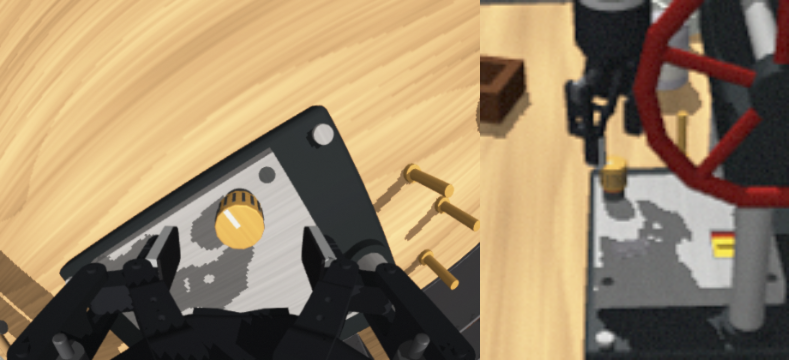

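Both fingertips straddle the collar evenly (wrist view: tips at x 165 and 315, collar at 240). Now I'll lower slightly and grip.

apply_moves(
  angular=[
    [0, 0, 0],
    [0, 0, 0],
    [0, 0, 0],
    [0, 0, 0],
    [0, 0, 0],
    [0, 0, 0],
    [0, 0, 0],
    [0, 0, 0],
  ],
  travel=[
    [0, 0, -0.1],
    [0, 0, 0],
    [0, 0, 0],
    [0, 0, 0],
    [0, 0, 0],
    [0, 0, 0],
    [0, 0, 0],
    [0, 0, 0],
  ],
  jaw=[0.6, 0.4, 0.2, 0.2, 0.2, 0.2, 0.2, 0.2],
  force=60,
)

```text
time: 4.05
tool_pos: [557.3, 95.1, 88.9]
tcp_rot: [-180.0, -0.0, 146.0]
ft_force: [-0.2, -0.0, 0.6]
finger_gap: 16.9
grip_force: 0.0
```

```bash
python3 - <<'E'
from bench import r
import pickle
from h import *
p=r.snapshot("wrist");q=r.snapshot("side");w=r.snapshot("scene");s=r.sense()
pickle.dump((s,p,q,w),open("p2.pkl","wb"))
a=p['color'][120:330,150:430];a=cv2.resize(a,(480,360));b=cv2.resize(q['color'][120:260,220:340],(309,360))
c=cv2.resize(w['color'][180:280,180:340],(384,240));c=np.hstack([c,np.zeros((240,405,3),np.uint8)])
cv2.imwrite("pics/w3.png",np.vstack([np.hstack([a,b]),c])[:,:,::-1]);print(s['finger_gap'],s['time'],s['grip_force'])
E
```

```text
17.038464488809144 4.2 0.0
```

View pics/w3.png

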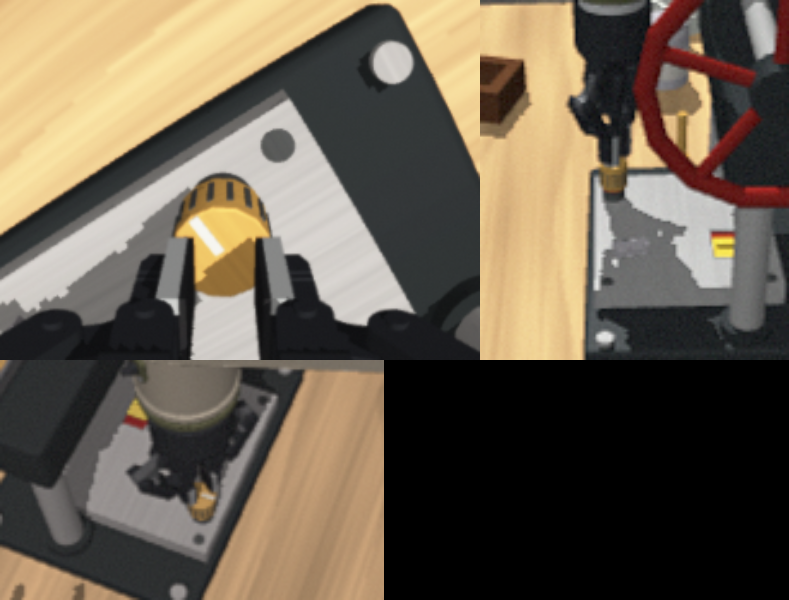

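The fingers closed to 17 mm without touching the collar, so I'll check where the tips and the collar project in each view.

```bash
python3 - <<'E'
import pickle
from h import *
np.set_printoptions(precision=1,suppress=True)
s,p,q,w=pickle.load(open("p2.pkl","rb"))
Rt=Ro.from_euler('xyz',s['tcp_rot'],degrees=True).as_matrix();T=p['mount']
def pw(X):
    c=np.linalg.inv(T)@np.r_[Rt.T@(X-s['tool_pos']),1];c=c[:3];a=np.arctan2(np.hypot(*c[:2]),c[2]);k=c[:2]/np.hypot(*c[:2])*a*p['fx']+[p['cx'],p['cy']]
    return (k-[150,120])*[480/280,360/210]
def pc(d,X): c=d['R']@X+d['t'];return c[:2]/c[2]*d['fx']+[d['cx'],d['cy']]
pts={'coltop':np.array([555.5,95,94])}
for z in(-5,6,15,25):
  for x in(-11,0,11): 
    pts[f'pad x{x} z{z}']=Rt@[x,8.5,z]+s['tool_pos']
for k,X in pts.items(): print(k,X,'w',pw(X),'side',(pc(q,X)-[220,120])*2.573+[480,0],'scene',(pc(w,X)-[180,180])*2.4+[0,360])
E
```

```text
coltop [555.5  95.   94. ] w [219.2 256.3] side [611.2 160.4] scene [200.4 493.1]
pad x-11 z-5 [571.2  95.9  93.9] w [251.5 293.5] side [626.2 159.5] scene [185.1 489. ]
pad x0 z-5 [562.1 102.1  93.9] w [252.2 260.7] side [617.2 156.7] scene [191.4 497.2]
pad x11 z-5 [553.  108.3  93.9] w [253.  225.9] side [608.3 153.9] scene [197.7 505.4]
pad x-11 z6 [571.2  95.9  82.9] w [249.9 276.4] side [626.3 168.4] scene [185.8 494.1]
pad x0 z6 [562.1 102.1  82.9] w [250.5 244.9] side [617.4 165.6] scene [192.  502.2]
pad x11 z6 [553.  108.3  82.9] w [251.1 211.8] side [608.6 162.8] scene [198.3 510.4]
pad x-11 z15 [571.2  95.9  73.9] w [248.7 263.7] side [626.4 175.6] scene [186.3 498.2]
pad x0 z15 [562.1 102.1  73.9] w [249.2 233.4] side [617.5 172.8] scene [192.5 506.2]
pad x11 z15 [553.  108.3  73.9] w [249.8 201.5] side [608.7 170. ] scene [198.7 514.4]
pad x-11 z25 [571.2  95.9  63.9] w [247.4 250.9] side [626.5 183.6] scene [186.8 502.6]
pad x0 z25 [562.1 102.1  63.9] w [247.9 221.7] side [617.7 180.8] scene [193.  510.6]
pad x11 z25 [553.  108.3  63.9] w [248.4 191.1] side [608.9 178. ] scene [199.1 518.7]
```

Projecting the pads shows the tips about 25 to 30 mm farther back than nominal, at about the collar's top level, which explains the empty closing. I'll open, go down in cautious steps and try again, watching the forces.

apply_moves(
  angular=[
    [0, 0, 0],
    [0, 0, 0],
    [0, 0, 0],
    [0, 0, 0],
    [0, 0, 0],
    [0, 0, 0],
    [0, 0, 0],
    [0, 0, 0],
    [0, 0, 0],
    [0, 0, 0],
  ],
  travel=[
    [0, 0, 0],
    [0, 0, 0],
    [0, 0, 0],
    [0, 0, 0],
    [0, 0, -0.1],
    [0, 0, -0.1],
    [0, 0, -0.1],
    [0, 0, 0],
    [0, 0, 0],
    [0, 0, 0],
  ],
  jaw=[0.6, 0.6, 0.6, 0.6, 0.6, 0.6, 0.6, 0.2, 0.2, 0.2],
  force=30,
)

```text
time: 5.45
tool_pos: [557.0, 94.9, 76.7]
tcp_rot: [-180.0, -0.0, 146.0]
ft_force: [-1.5, -1.7, 0.4]
finger_gap: 28.0
grip_force: 29.7
```

Contact this time: gap 28 mm at 29.7 N. I'll open again and go slightly deeper for a firmer hold, then grip at 60 N.

apply_moves(
  angular=[
    [0, 0, 0],
    [0, 0, 0],
    [0, 0, 0],
    [0, 0, 0],
    [0, 0, 0],
    [0, 0, 0],
    [0, 0, 0],
    [0, 0, 0],
    [0, 0, 0],
    [0, 0, 0],
  ],
  travel=[
    [0, 0, 0],
    [0, 0, 0],
    [0, 0, -0.05],
    [0, 0, -0.05],
    [0, 0, -0.05],
    [0, 0, -0.05],
    [0, 0, 0],
    [0, 0, 0],
    [0, 0, 0],
    [0, 0, 0],
  ],
  jaw=[0.5, 0.5, 0.5, 0.5, 0.5, 0.5, 0.2, 0.2, 0.2, 0.2],
  force=60,
)

```text
time: 6.7
tool_pos: [557.1, 94.9, 68.9]
tcp_rot: [-180.0, -0.0, 146.0]
ft_force: [-2.7, -2.2, 2.3]
finger_gap: 27.8
grip_force: 59.3
```

```bash
python3 - <<'E'
from bench import r
from h import *
p=r.snapshot("wrist");q=r.snapshot("side");w=r.snapshot("scene")
a=cv2.resize(p['color'][120:330,150:430],(480,360),interpolation=cv2.INTER_CUBIC);b=cv2.resize(q['color'][150:220,240:300],(309,360),interpolation=cv2.INTER_CUBIC)
c=cv2.resize(w['color'][210:260,225:305],(384,240),interpolation=cv2.INTER_CUBIC);c=np.hstack([c,np.zeros((240,405,3),np.uint8)])
cv2.imwrite("pics/w4.png",np.vstack([np.hstack([a,b]),c])[:,:,::-1])
s=r.sense();print(s['tool_pos'],s['finger_gap'],s['ft_force'],s['grip_force'])
E
```

```text
[557.1128227   94.87737663  68.81869102] 27.289105233404356 [-3.39807765 -2.71950535  3.00553394] 59.34177339076996
```

View pics/w4.png

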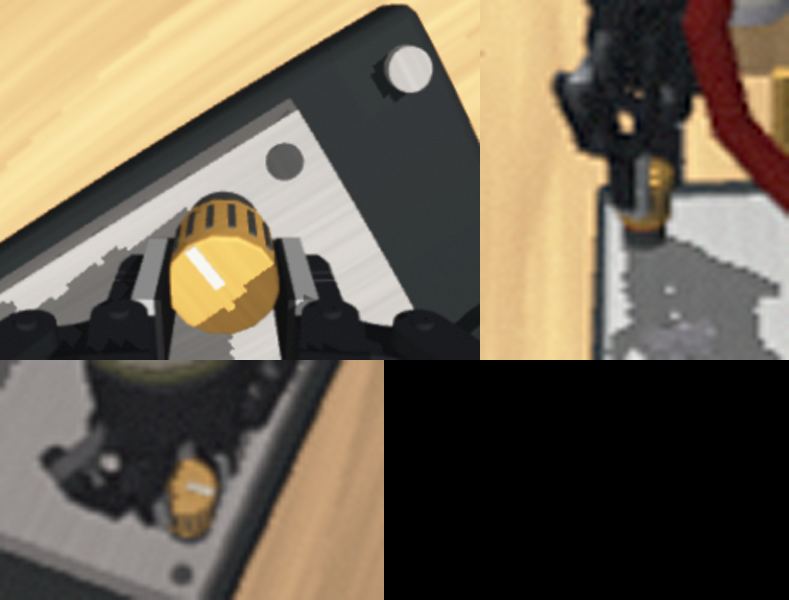

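The pads now hold the collar's sides centrally: wrist view pads at x 168 and 280, collar at 224. The true tip offset is about -5 mm from the TCP. Now I'll lift.

apply_moves(
  angular=[
    [0, 0, 0],
    [0, 0, 0],
    [0, 0, 0],
    [0, 0, 0],
    [0, 0, 0],
  ],
  travel=[
    [0, 0, 0.07],
    [0, 0, 0.07],
    [0, 0, 0.07],
    [0, 0, 0.06],
    [0, 0, 0],
  ],
  jaw=[0.2, 0.2, 0.2, 0.2, 0.2],
  force=70,
)

```text
time: 7.48
tool_pos: [556.9, 95.0, 79.4]
tcp_rot: [-180.0, -0.0, 146.0]
ft_force: [-0.5, -3.2, -10.8]
finger_gap: 27.6
grip_force: 69.6
```

apply_moves(
  angular=[
    [0, 0, 0.6],
    [0, 0, 0.7],
    [0, 0, 0.7],
    [0, 0, 0.7],
    [0, 0, 0.7],
    [0, 0, 0.7],
    [0, 0, 0.7],
    [0, 0, 0.7],
    [0, 0, 0.7],
    [0, 0, 0.7],
    [0, 0, 0.6],
    [0, 0, 0],
  ],
  travel=[
    [0, 0, 0],
    [0, 0, 0],
    [0, 0, 0],
    [0, 0, 0],
    [0, 0, 0],
    [0, 0, 0],
    [0, 0, 0],
    [0, 0, 0],
    [0, 0, 0],
    [0, 0, 0],
    [0, 0, 0],
    [0, 0, 0],
  ],
  jaw=[0.2, 0.2, 0.2, 0.2, 0.2, 0.2, 0.2, 0.2, 0.2, 0.2, 0.2, 0.2],
)

```text
time: 8.98
tool_pos: [556.8, 96.5, 79.3]
tcp_rot: [179.9, 0.0, -154.0]
ft_force: [-0.7, 6.1, -10.5]
finger_gap: 27.2
grip_force: 69.6
```

```bash
python3 -c "
from bench import r
s=r.sense();print(s['wrist_torque'],s['joint_pos'])"
```

```text
[1.22730999 0.25139606 0.02610227] [   4.55184449    8.73985136   99.34900984    0.12541664   71.95651927
 -111.44943976]
```

apply_moves(
  angular=[
    [0, 0, 0.4],
    [0, 0, 0.4],
    [0, 0, 0.3],
    [0, 0, 0],
  ],
  travel=[
    [0, 0, 0],
    [0, 0, 0],
    [0, 0, 0],
    [0, 0, 0],
  ],
  jaw=[0.2, 0.2, 0.2, 0.2],
)

```text
time: 9.48
tool_pos: [557.9, 97.0, 79.9]
tcp_rot: [179.9, 0.2, -145.3]
ft_force: [1.6, 8.3, -10.3]
finger_gap: 27.2
grip_force: 69.5
```

```bash
python3 -c "
from bench import r
s=r.sense();print(s['wrist_torque'],s['joint_pos'][5])"
```

```text
[ 1.60451168 -0.32588835 -0.12440911] -120.16962662196721
```

apply_moves(
  angular=[
    [0, 0, 0.35],
    [0, 0, 0.35],
    [0, 0, 0],
  ],
  travel=[
    [0, -0.02, 0],
    [0, -0.02, 0],
    [0, 0, 0],
  ],
  jaw=[0.2, 0.2, 0.2],
)

```text
time: 9.85
tool_pos: [557.6, 96.7, 79.9]
tcp_rot: [179.8, 0.2, -139.7]
ft_force: [1.0, 14.5, -10.5]
finger_gap: 27.3
grip_force: 69.5
```

```bash
python3 -c "
from bench import r
s=r.sense();print(s['wrist_torque'],s['joint_pos'][5])"
```

```text
[ 2.55215251 -0.06551062 -0.03561244] -125.95244412370157
```

```bash
cat > mark.py <<'E'
from h import *
def mark(p,s,z,c):
    Rt=Ro.from_euler('xyz',s['tcp_rot'],degrees=True).as_matrix();T=p['mount']
    k=np.linalg.inv(T)@np.r_[Rt.T@(np.array([*c,z])-s['tool_pos']),1];k=k[:3];a=np.arctan2(np.hypot(*k[:2]),k[2]);u=k[:2]/np.hypot(*k[:2])*a*p['fx']+[p['cx'],p['cy']]
    m=cv2.inRange(cv2.cvtColor(p['color'],cv2.COLOR_RGB2HSV),(0,0,180),(179,70,255));mm=np.zeros_like(m);cv2.circle(mm,tuple(int(round(x)) for x in u),24,255,-1)
    ys,xs=np.nonzero(m&mm)
    P=np.array([plane(wray(p,(x,y),s),z)[:2] for x,y in zip(xs,ys)]);P=P[np.linalg.norm(P-c,axis=1)<15]
    v=np.linalg.svd(P-P.mean(0))[2][0];d=P.mean(0)-c;v=v*np.sign(v@d)
    return u.round(),len(P),d.round(1),np.degrees(np.arctan2(v[1],v[0])).round(1)
E
python3 - <<'E'
import pickle
from bench import r
from mark import *
s,p=pickle.load(open("p1.pkl","rb"));print(mark(p,s,94,[554.5,97.2]))
s,p,_,_=pickle.load(open("p2.pkl","rb"));print(mark(p,s,94,[555.5,95.5]))
s=r.sense();p=r.snapshot("wrist");print(mark(p,s,104,[555.5,96.5]))
cv2.imwrite("pics/w5.png",cv2.resize(p['color'][100:330,130:430],(780,598))[:,:,::-1])
E
```

```text
(array([284., 219.]), 90, array([-2.8,  2. ]), np.float64(-143.0))
(array([279., 269.]), 142, array([-6.5,  0. ]), np.float64(176.1))Traceback (most recent call last):
  File "<stdin>", line 6, in <module>
  File "mark.py", line 7, in mark
    P=np.array([plane(wray(p,(x,y),s),z)[:2] for x,y in zip(xs,ys)]);P=P[np.linalg.norm(P-c,axis=1)<15]
                                                                                        ~^~
ValueError: operands could not be broadcast together with shapes (0,) (2,)
```

```bash
python3 - <<'E'
from bench import r
import pickle
from h import *
s=r.sense();p=r.snapshot("wrist");pickle.dump((s,p),open("p3.pkl","wb"))
cv2.imwrite("pics/w5.png",cv2.resize(p['color'][100:330,130:430],(780,598))[:,:,::-1])
E
```

```text
(no output)
```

View pics/w5.png

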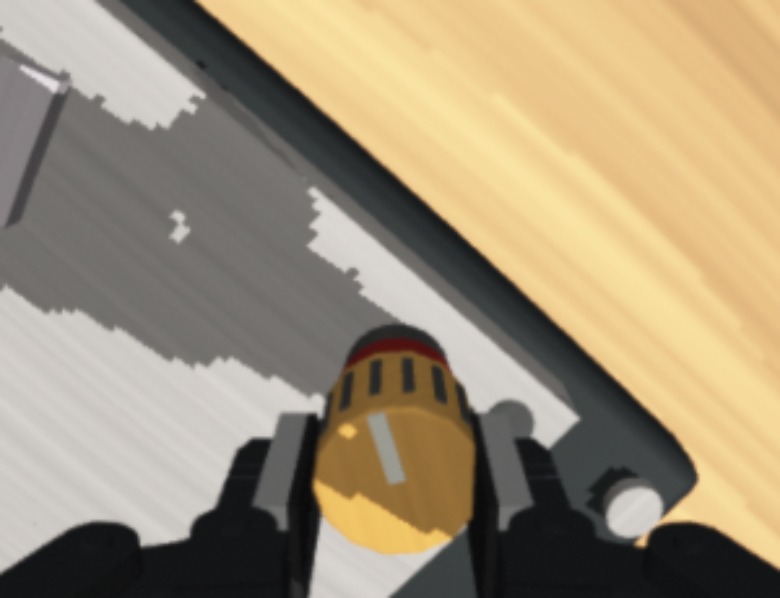

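```bash
python3 - <<'E'
import pickle
from h import *
def ang(p,s,z,a,b):
    A,B=[plane(wray(p,u,s),z) for u in(a,b)];d=(A-B)[:2];return A.round(1),B.round(1),np.degrees(np.arctan2(d[1],d[0]))%360
s,p,_,_=pickle.load(open("p2.pkl","rb"))
f=lambda u,v:(150+u*280/480,120+v*210/360)
print(ang(p,s,94,f(192,218),f(222,254)))
s1,p1=pickle.load(open("p1.pkl","rb"));g1=lambda u,v:(u/1.4,v/1.4);print(ang(p1,s1,94,g1(388,286),g1(397,307)))
s,p=pickle.load(open("p3.pkl","rb"));g=lambda u,v:(130+u/2.6,100+v/2.6)
print(s['tcp_rot'],ang(p,s,104.5,g(375,413),g(395,483)))
E
```

```text
(array([541.3,  95.4,  94. ]), array([555.3,  96.1,  94. ]), np.float64(182.8682204358182))
(array([541.8,  95.6,  94. ]), array([554.5,  96.7,  94. ]), np.float64(185.16074989835144))
[ 179.82750454    0.23106639 -139.70489214] (array([547.4,  84. , 104.5]), array([555.3,  95. , 104.5]), np.float64(234.3641792779683))
```

The mark in the wrist view, (395,483) to (375,413), shows the collar turned only about 51°, so the pads slipped. I'll lower it onto its shoulders (Fz will show whether they carry it), regrip after turning back, and finish the turn.

apply_moves(
  angular=[
    [0, 0, 0],
    [0, 0, 0],
    [0, 0, 0],
    [0, 0, 0],
  ],
  travel=[
    [-0.01, 0.03, -0.03],
    [0, 0, -0.03],
    [0, 0, -0.03],
    [0, 0, 0],
  ],
  jaw=[0.2, 0.2, 0.2, 0.2],
)

```text
time: 10.45
tool_pos: [557.8, 97.1, 77.6]
tcp_rot: [179.9, 0.2, -139.7]
ft_force: [-1.5, 9.1, -1.6]
finger_gap: 27.1
grip_force: 70.6
```

The shoulders carry the collar (Fz fell from -10 to -1.6). Opening, turning back 48° and regripping more firmly.

apply_moves(
  angular=[
    [0, 0, 0],
    [0, 0, 0],
    [0, 0, -1],
    [0, 0, -1],
    [0, 0, -1],
    [0, 0, -1],
    [0, 0, -1],
    [0, 0, -1],
    [0, 0, 0],
    [0, 0, 0],
    [0, 0, 0],
    [0, 0, 0],
    [0, 0, 0],
  ],
  travel=[
    [0, 0, 0],
    [0, 0, 0],
    [0, 0, 0],
    [0, 0, -0.03],
    [0, 0, -0.03],
    [0, 0, 0],
    [0, 0, 0],
    [0, 0, 0],
    [0, 0, 0],
    [0, 0, 0],
    [0, 0, 0],
    [0, 0, 0],
    [0, 0, 0],
  ],
  jaw=[0.55, 0.55, 0.55, 0.55, 0.55, 0.55, 0.55, 0.55, 0.2, 0.2, 0.2, 0.2, 0.2],
  force=110,
)

```text
time: 12.08
tool_pos: [558.1, 95.0, 75.1]
tcp_rot: [179.9, 0.1, 172.5]
ft_force: [-0.1, 2.7, 6.0]
finger_gap: 26.5
grip_force: 108.1
```

apply_moves(
  angular=[
    [0, 0, 0],
    [0, 0, 0],
    [0, 0, 0],
  ],
  travel=[
    [0, 0, 0.04],
    [0, 0, 0.03],
    [0, 0, 0],
  ],
  jaw=[0.2, 0.2, 0.2],
)

```text
time: 12.45
tool_pos: [557.1, 95.0, 75.6]
tcp_rot: [180.0, 0.0, 172.5]
ft_force: [6.7, 4.0, -9.9]
finger_gap: 26.3
grip_force: 108.9
```

apply_moves(
  angular=[
    [0, 0, 0],
    [0, 0, 0.5],
    [0, 0, 0.5],
    [0, 0, 0.5],
    [0, 0, 0.5],
    [0, 0, 0.5],
    [0, 0, 0.5],
    [0, 0, 0],
  ],
  travel=[
    [0, 0, 0.03],
    [0, 0, 0],
    [0, 0, 0],
    [0, 0, 0],
    [0, 0, 0],
    [0, 0, 0],
    [0, 0, 0],
    [0, 0, 0],
  ],
  jaw=[0.2, 0.2, 0.2, 0.2, 0.2, 0.2, 0.2, 0.2],
)

```text
time: 13.45
tool_pos: [556.1, 95.5, 76.1]
tcp_rot: [179.9, -0.1, -163.5]
ft_force: [2.4, 5.8, -10.8]
finger_gap: 26.3
grip_force: 110.0
```

```bash
cat > mk2.py <<'E'
from bench import r
from h import *
# white mark = low saturation pixels on the collar top, largest elongated blob near its centre
s=r.sense();p=r.snapshot("wrist");c=np.array([555.3,95.5]);z=103.5
hsv=cv2.cvtColor(p['color'],cv2.COLOR_RGB2HSV)
Q=[]
for v in range(225,330):
    for u in range(230,330):
        if hsv[v,u,1]<75 and hsv[v,u,2]>110:
            X=plane(wray(p,(u,v),s),z)[:2]
            if np.linalg.norm(X-c)<13.5:Q.append((u,v))
m=np.zeros(hsv.shape[:2],np.uint8)
for u,v in Q:m[v,u]=255
n,l,st,ce=cv2.connectedComponentsWithStats(m)
for i in range(1,n):
    if st[i][4]<25:continue
    ys,xs=np.nonzero(l==i);P=np.array([plane(wray(p,(x,y),s),z)[:2] for x,y in zip(xs,ys)])
    V=np.linalg.svd(P-P.mean(0))[2][0];d=P.mean(0)-c;V=V*np.sign(V@d)
    print(len(P),d.round(1),'axis',np.degrees(np.arctan2(V[1],V[0]))%360,'pos',np.degrees(np.arctan2(d[1],d[0]))%360)
print(s['tcp_rot'][2],s['wrist_torque'],s['ft_force'],s['joint_pos'][5])
E
python3 mk2.py
```

```text
186 [-5.  -5.2] axis 228.64020368189674 pos 226.03368312694684
-163.47366086356402 [ 1.19179146 -0.80252714 -0.01441166] [  2.38020694   5.75575592 -10.76533944] -102.06982367476861
```

apply_moves(
  angular=[
    [0, 0, 0.6],
    [0, 0, 0.6],
    [0, 0, 0.6],
  ],
  travel=[
    [0, 0, 0],
    [0, 0, 0],
    [0, 0, 0],
  ],
  jaw=[0.2, 0.2, 0.2],
)

```text
time: 13.88
tool_pos: [556.0, 95.7, 76.1]
tcp_rot: [179.9, -0.0, -149.0]
ft_force: [2.6, 7.5, -9.5]
finger_gap: 26.4
grip_force: 110.0
```

```bash
python3 mk2.py; python3 -c "
from bench import r
print(r.sense()['joint_efforts'])"
```

```text
185 [-3.5 -6.4] axis 242.87884569478996 pos 241.02298652756826
-148.97580184473614 [ 1.3900987  -0.75424195 -0.01476417] [ 2.64536643  7.49042874 -9.49542733] -116.56528625699764
[ -3.56008351 -58.57706666 -48.67337823  -2.40245081   1.52597833
   0.8420456 ]
```

apply_moves(
  angular=[
    [0, 0, 0.5],
    [0, 0, 0.5],
    [0, 0, 0.5],
  ],
  travel=[
    [0, 0, 0],
    [0, 0, 0],
    [0, 0, 0],
  ],
  jaw=[0.2, 0.2, 0.2],
)

```text
time: 14.3
tool_pos: [556.2, 96.0, 76.2]
tcp_rot: [179.8, 0.0, -137.0]
ft_force: [4.3, 10.0, -8.5]
finger_gap: 26.1
grip_force: 110.9
```

```bash
python3 mk2.py; python3 -c "
from bench import r
print(r.sense()['joint_efforts'])"
```

```text
181 [-5.4 -5. ] axis 223.269875541803 pos 222.7209639329214
-137.0378275037736 [ 1.71799261e+00 -6.46202073e-01 -4.16465343e-04] [ 4.27590192 10.02220888 -8.5008115 ] -128.51600307473464
[ -5.12579352 -58.38631511 -48.01887274  -3.14635456   1.6699991
   0.79409027]
```

apply_moves(
  angular=[
    [0, 0, 0.4],
    [0, 0, 0.4],
  ],
  travel=[
    [0, 0, 0.02],
    [0, 0, 0],
  ],
  jaw=[0.2, 0.2],
)

```text
time: 14.6
tool_pos: [556.1, 96.3, 77.0]
tcp_rot: [179.8, 0.0, -130.6]
ft_force: [3.2, 9.6, -9.9]
finger_gap: 25.7
grip_force: 110.8
```

```bash
python3 mk2.py; python3 - <<'E'
from bench import r
from h import *
p=r.snapshot("wrist");w=r.snapshot("scene")
a=cv2.resize(p['color'][190:340,180:380],(480,360),interpolation=cv2.INTER_CUBIC);c=cv2.resize(w['color'][215:265,240:280],(300,360),interpolation=cv2.INTER_CUBIC)
cv2.imwrite("pics/w6.png",np.hstack([a,c])[:,:,::-1])
E
```

```text
182 [-4.8 -5.5] axis 229.48040543213287 pos 228.90991246632436
-130.62004119653812 [ 1.65617527 -0.62958308 -0.00616835] [ 3.21352543  9.63511821 -9.89197806] -134.9116421354059
```

View pics/w6.png

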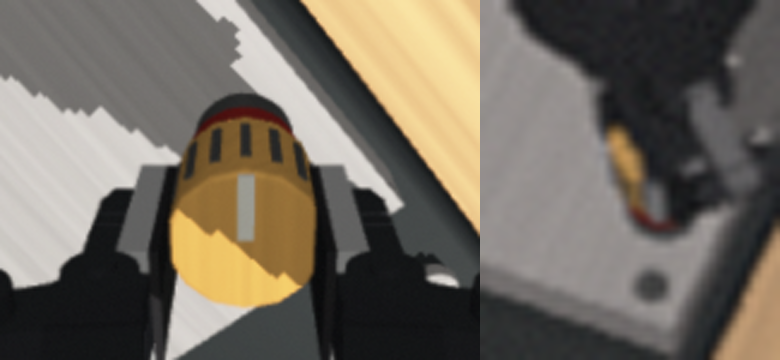

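The picture shows the mark aligned with the gripper (offset 0, mark at about 229°). The collar seems faceted: turning past the stop made the pads jump a facet and drag it back. I'll regrip 56° back and stop turning right at the stop (mark at about 249°).

apply_moves(
  angular=[
    [0, 0, 0],
    [0, 0, 0],
    [0, 0, 0],
    [0, 0, 0],
    [0, 0, 0],
    [0, 0, 0],
    [0, 0, -1],
    [0, 0, -1],
    [0, 0, -1],
    [0, 0, -1],
    [0, 0, -1],
    [0, 0, -1],
    [0, 0, -1],
    [0, 0, -0.5],
    [0, 0, 0],
  ],
  travel=[
    [0, 0, -0.04],
    [0, 0, -0.04],
    [0, 0, 0],
    [0, 0, 0],
    [0, 0, 0],
    [0, 0, 0],
    [0, 0, 0],
    [0, 0, 0],
    [0, 0, 0],
    [0, 0, 0],
    [0, 0, 0],
    [0, 0, 0],
    [0, 0, 0],
    [0, 0, 0],
    [0, 0, 0],
  ],
  jaw=[0.2, 0.2, 0.6, 0.6, 0.6, 0.6, 0.6, 0.6, 0.6, 0.6, 0.6, 0.6, 0.6, 0.6, 0.6],
  force=60,
)

```text
time: 16.62
tool_pos: [557.0, 94.5, 75.3]
tcp_rot: [-180.0, -0.0, 169.2]
ft_force: [-0.7, 0.5, -1.2]
finger_gap: 51.0
grip_force: 0.0
```

```bash
sed -i 's/range(225,330)/range(225,345)/' mk2.py; python3 mk2.py
```

```text
200 [-5.4 -5.1] axis 229.92817586174897 pos 223.47452251019536
72 [11. -4.] axis 67.27243498653036 pos 340.2100791451448
169.19344201192317 [ 0.00515709 -0.00117348  0.00013246] [-0.65634276  0.48148914 -1.1637982 ] -74.7551830252519
```

The collar stayed at 230° on release. Regripping and turning by 16°.

apply_moves(
  angular=[
    [0, 0, 0],
    [0, 0, 0],
    [0, 0, 0],
    [0, 0, 0],
    [0, 0, 0],
    [0, 0, 0],
    [0, 0, 0.5],
    [0, 0, 0.5],
    [0, 0, 0.5],
    [0, 0, 0],
  ],
  travel=[
    [0, 0, 0],
    [0, 0, 0],
    [0, 0, 0],
    [0, 0, 0],
    [0, 0, 0.05],
    [0, 0, 0.03],
    [0, 0, 0],
    [0, 0, 0],
    [0, 0, 0],
    [0, 0, 0],
  ],
  jaw=[0.2, 0.2, 0.2, 0.2, 0.2, 0.2, 0.2, 0.2, 0.2, 0.2],
  force=80,
)

```text
time: 17.92
tool_pos: [556.5, 95.3, 76.9]
tcp_rot: [179.9, -0.0, -178.8]
ft_force: [5.1, 6.1, -9.5]
finger_gap: 27.4
grip_force: 79.3
```

```bash
python3 mk2.py
```

```text
192 [-3.7 -6.2] axis 241.20449108149356 pos 239.22504613016616
-178.76721618983194 [ 1.20995366 -1.03027147  0.0197754 ] [ 5.09410862  6.09202372 -9.53016166] -86.78115434992633
```

Following at 241°. I'll go on in small steps.

apply_moves(
  angular=[
    [0, 0, 0.3],
    [0, 0, 0.2],
    [0, 0, 0],
  ],
  travel=[
    [0, 0, 0],
    [0, 0, 0],
    [0, 0, 0],
  ],
  jaw=[0.2, 0.2, 0.2],
)

```text
time: 18.35
tool_pos: [556.5, 95.4, 76.8]
tcp_rot: [179.9, -0.1, -174.8]
ft_force: [4.5, 5.6, -10.0]
finger_gap: 26.8
grip_force: 79.4
```

```bash
python3 mk2.py
```

```text
189 [-3.4 -6.4] axis 244.05464741263188 pos 241.95199497017956
-174.82614715029683 [ 1.23188226 -1.00237106 -0.31010213] [  4.48957553   5.56974277 -10.03301107] -90.72850206528713
```

apply_moves(
  angular=[
    [0, 0, 0.2],
    [0, 0, 0.2],
    [0, 0, 0],
  ],
  travel=[
    [0, 0, 0],
    [0, 0, 0],
    [0, 0, 0],
  ],
  jaw=[0.2, 0.2, 0.2],
)

```text
time: 18.77
tool_pos: [556.4, 95.4, 76.8]
tcp_rot: [179.9, -0.0, -171.7]
ft_force: [5.7, 7.3, -9.5]
finger_gap: 27.1
grip_force: 79.4
```

```bash
python3 mk2.py
```

```text
189 [-3.3 -6.5] axis 245.60529158994683 pos 242.87313763228585
-171.69508655643568 [ 1.28626802 -1.01913999 -1.14173829] [ 5.69866335  7.27479219 -9.54134024] -93.87747901178487
```

Wrist torque climbed to -1.14 Nm with the mark at 245.6°, so the stop is reached. I'll let it down, open and rise.

apply_moves(
  angular=[
    [0, 0, -0.1],
    [0, 0, 0],
    [0, 0, 0],
    [0, 0, 0],
    [0, 0, 0],
    [0, 0, 0],
    [0, 0, 0],
    [0, 0, 0],
    [0, 0, 0],
    [0, 0, 0],
    [0, 0, 0],
  ],
  travel=[
    [0, 0, -0.04],
    [0, 0, -0.04],
    [0, 0, 0],
    [0, 0, 0],
    [0, 0, 0],
    [0, 0, 0.3],
    [0, 0, 0.6],
    [0, 0, 0.8],
    [0, 0, 0.6],
    [0, 0, 0.2],
    [0, 0, 0],
  ],
  jaw=[0.2, 0.2, 0.6, 0.6, 0.6, 0.7, 0.6, 0.4, 0.2, 0, 0],
)

```text
time: 20.2
tool_pos: [557.3, 94.6, 175.8]
tcp_rot: [-180.0, 0.1, -172.4]
ft_force: [-0.1, -0.0, -0.7]
finger_gap: -0.1
grip_force: 0.0
```

```bash
sed -e 's/range(225,345)/range(190,290)/' mk2.py > mk3.py; python3 mk3.py; python3 - <<'E'
from bench import r
import pickle
from h import *
np.set_printoptions(precision=1,suppress=True)
s=r.sense();p=r.snapshot("wrist");w=r.snapshot("scene");q=r.snapshot("side");pickle.dump((s,p,w,q),open("p4.pkl","wb"))
# collar mask top rows scene/side
print(blobs(w['color'],(12,90,80),(26,255,255),(250,215,285,262),20),blobs(q['color'],(12,90,60),(26,255,255),(258,160,290,205),20))
print(blobs(w['color'],(23,150,120),(34,255,255),(225,185,250,215),4),blobs(q['color'],(23,150,120),(34,255,255),(300,205,325,225),4),blobs(p['color'],(23,120,100),(34,255,255),(0,0,560,420),30))
print(s['joint_pos'])
E
```

```text
76 [-3.9 -6. ] axis 240.30611779800057 pos 236.91776382383762
-172.4360099410334 [-0.03675985 -0.00331694 -0.04697963] [-0.10119938 -0.00374685 -0.6708073 ] -93.11821640015852
[([257, 229, 13, 16, 150], [263.4, 236.7]), ([273, 235, 12, 27, 175], [280.3, 252.3])] [([258, 160, 32, 45, 833], [269.9, 176.3])]
[([234, 193, 11, 12, 52], [239.2, 198.7])] [([311, 213, 7, 7, 47], [314.1, 215.9])] [([157, 282, 30, 27, 624], [171.4, 295.1])]
[  4.4   3.6  94.4  -0.   82.  -93.1]
```

The collar stays up by itself, with the mark at about 240° from here. Before the tilted nudge I need the true tip position with the fingers shut, so I'll read it from intensity profiles along the tool axis in the side view.

```bash
python3 - <<'E'
import pickle
from h import *
s,p,w,q=pickle.load(open("p4.pkl","rb"))
Rt=Ro.from_euler('xyz',s['tcp_rot'],degrees=True).as_matrix();T=p['mount']
def pc(d,X): c=d['R']@X+d['t'];return c[:2]/c[2]*d['fx']+[d['cx'],d['cy']]
def pw(X):
    c=(np.linalg.inv(T)@np.r_[Rt.T@(X-s['tool_pos']),1])[:3];a=np.arctan2(np.hypot(*c[:2]),c[2]);return c[:2]/np.hypot(*c[:2])*a*p['fx']+[p['cx'],p['cy']]
for z in range(-30,40,4):
    X=s['tool_pos']+Rt@[0,0,z];o=[]
    for d,f in((q,lambda X:pc(q,X)),(w,lambda X:pc(w,X)),(p,pw)):
        u=f(X);i,j=int(round(u[0])),int(round(u[1]));o.append((i,j,d['color'][j,i].tolist()))
    print(z,o)
for n,im,b in(('side',q['color'],(240,60,300,185)),('scene',w['color'],(225,160,300,245))):
    g=im.max(2);x0,y0,x1,y1=b
    for j in range(y1,y0,-2):
        c=np.nonzero(g[j,x0:x1]<60)[0]
        if len(c):print(n,j,x0+c.min(),x0+c.max(),len(c),end=' | ')
    print()
E
```

```text
-30 [(271, 145, [25, 31, 32]), (261, 212, [21, 23, 26]), (281, 298, [22, 22, 23])]
-26 [(271, 146, [33, 31, 36]), (261, 213, [26, 28, 29]), (281, 293, [16, 15, 16])]
-22 [(271, 148, [26, 25, 30]), (261, 213, [26, 28, 29]), (281, 288, [17, 15, 16])]
-18 [(271, 149, [29, 26, 32]), (261, 214, [22, 22, 26]), (281, 284, [17, 17, 17])]
-14 [(271, 151, [18, 20, 25]), (261, 215, [24, 24, 24]), (281, 280, [15, 15, 15])]
-10 [(271, 152, [31, 35, 33]), (261, 216, [22, 19, 21]), (281, 276, [16, 16, 16])]
-6 [(271, 153, [55, 60, 59]), (261, 217, [24, 22, 24]), (281, 273, [16, 15, 16])]
-2 [(271, 155, [211, 175, 129]), (261, 218, [19, 20, 19]), (281, 269, [14, 14, 15])]
2 [(271, 156, [225, 185, 133]), (261, 219, [32, 30, 32]), (281, 266, [16, 16, 17])]
6 [(271, 158, [225, 187, 134]), (262, 220, [94, 92, 91]), (281, 263, [17, 17, 17])]
10 [(271, 159, [224, 186, 131]), (262, 221, [152, 148, 146]), (281, 260, [17, 17, 17])]
14 [(271, 160, [223, 185, 131]), (262, 222, [150, 146, 145]), (281, 257, [203, 199, 195])]
18 [(271, 162, [222, 182, 127]), (262, 222, [150, 146, 145]), (281, 254, [204, 200, 195]
[... 1587 characters left out ...]
221 254 290 10 | scene 219 246 290 15 | scene 217 246 291 16 | scene 215 247 292 13 | scene 213 256 293 15 | scene 211 256 294 15 | scene 209 256 295 15 | scene 207 250 296 16 | scene 205 249 297 18 | scene 203 249 298 21 | scene 201 249 299 24 | scene 199 248 299 24 | scene 197 247 299 26 | scene 195 245 299 30 | scene 193 243 299 36 | scene 191 225 299 47 | scene 189 225 299 56 | scene 187 225 299 64 | scene 185 225 295 61 | scene 183 225 294 47 | scene 181 225 294 40 | scene 179 225 296 40 | scene 177 225 290 31 | scene 175 225 284 20 | scene 173 225 278 12 | scene 171 225 232 8 | scene 169 225 232 8 | scene 167 225 231 7 | scene 165 225 230 6 | scene 163 225 230 6 | scene 161 225 230 6 |
```

With the fingers shut, the tips lie at about tool z = -2 mm. I'm now turning to line up with the plate, tilting 38° back and moving in front of the latch.

apply_moves(
  angular=[
    [0, 0, -0.6],
    [0, 0, -0.6],
    [0, -0.8, 0],
    [0, -0.8, 0],
    [0, -0.8, 0],
    [0, -0.8, 0],
    [0, -0.8, 0],
    [0, -0.8, 0],
    [0, 0, 0],
  ],
  travel=[
    [0, -0.5, 0],
    [0, -0.5, 0],
    [0, -0.5, 0],
    [0, -0.5, 0],
    [0, -0.5, 0],
    [0, -0.4, 0],
    [0, -0.15, -0.3],
    [0, 0, -0.3],
    [0, 0, 0],
  ],
  jaw=[0, 0, 0, 0, 0, 0, 0, 0, 0],
  force=40,
)

```text
time: 21.52
tool_pos: [552.5, -26.7, 144.8]
tcp_rot: [178.3, 37.8, 177.3]
ft_force: [-0.6, 0.1, 0.4]
finger_gap: 0.0
grip_force: 0.0
```

```bash
cat > tip.py <<'E'
from bench import r
import pickle
from h import *
np.set_printoptions(precision=1,suppress=True)
s=r.sense();p=r.snapshot("wrist");w=r.snapshot("scene");q=r.snapshot("side");pickle.dump((s,p,w,q),open("pt.pkl","wb"))
Rt=Ro.from_euler('xyz',s['tcp_rot'],degrees=True).as_matrix();print(s['time'],s['tool_pos'],'z',Rt[:,2],'x',Rt[:,0],s['joint_pos'])
for n,P in(('y',(p,(23,120,100),(34,255,255))),('r',(p,(0,150,60),(7,255,255))),('g',(p,(40,100,50),(85,255,255)))):
    for st,c in blobs(*P,(0,0,560,420),15): print(n,st,plane(wray(p,c,s),52.5))
def pc(d,X): c=d['R']@X+d['t'];return c[:2]/c[2]*d['fx']+[d['cx'],d['cy']]
g=p['color'].max(2)
for j in range(232,300,4):
    c=np.nonzero(g[j,200:360]<60)[0]
    if len(c):print(j,200+c.min(),200+c.max(),len(c),end=' | ')
print();print('tip px',pc(q,s['tool_pos']),pc(w,s['tool_pos']))
E
python3 tip.py
```

```text
21.525 [552.5 -26.7 144.8] z [ 0.6  0.  -0.8] x [-0.8  0.  -0.6] [ -13.9  -33.6  136.8   13.2   40.5 -109. ]Traceback (most recent call last):
  File "tip.py", line 8, in <module>
    for st,c in blobs(*P,(0,0,560,420),15): print(n,st,plane(wray(p,c,s),52.5))
                ~~~~~^^^^^^^^^^^^^^^^^^^^^
  File "h.py", line 16, in blobs
    m=cv2.inRange(cv2.cvtColor(img,cv2.COLOR_RGB2HSV),lo,hi);k=np.zeros_like(m);x0,y0,x1,y1=box;k[y0:y1,x0:x1]=m[y0:y1,x0:x1]
                  ~~~~~~~~~~~~^^^^^^^^^^^^^^^^^^^^^^^
cv2.error: OpenCV(4.12.0) :-1: error: (-5:Bad argument) in function 'cvtColor'
> Overload resolution failed:
>  - src is not a numpy array, neither a scalar
>  - Expected Ptr<cv::UMat> for argument 'src'
```

apply_moves(
  angular=[
    [0, 0, 0],
    [0, 0, 0],
    [0, 0, 0],
    [0, 0, 0],
    [0, 0, 0],
    [0, 0, 0],
  ],
  travel=[
    [0.4, -0.05, -0.6],
    [0.6, 0, -0.5],
    [0.7, 0, -0.3],
    [0.7, 0, -0.2],
    [0.45, 0, 0],
    [0, 0, 0],
  ],
  jaw=[0, 0, 0, 0, 0, 0],
)

```text
time: 22.42
tool_pos: [674.2, -29.2, 89.4]
tcp_rot: [178.4, 38.5, 177.5]
ft_force: [0.3, 0.3, 0.3]
finger_gap: -0.0
grip_force: 0.0
```

```bash
sed -i "s/P in(('y',(p,/P in(('y',(p['color'],/;s/('r',(p,/('r',(p['color'],/;s/('g',(p,/('g',(p['color'],/" tip.py; python3 tip.py
```

```text
22.425 [674.2 -29.2  89.4] z [ 0.6  0.  -0.8] x [-0.8  0.  -0.6] [ -10.4   -4.1  120.9   15.    25.9 -109.8]
y [297, 180, 62, 32, 1685] [661.   -3.6  52.5]
r [556, 46, 4, 25, 65] [565.1  98.6  52.5]
r [353, 180, 26, 25, 449] [660.   18.3  52.5]
232 200 246 24 | 236 200 238 23 | 240 200 221 22 | 260 278 284 7 | 264 278 284 7 | 268 277 284 8 | 272 252 309 34 | 276 251 311 37 | 280 250 311 36 | 284 249 312 38 | 288 248 313 40 | 292 247 314 40 | 296 247 315 52 | 
tip px [321.4 208.8] [238.3 180.9]
```

apply_moves(
  angular=[
    [0, 0, 0],
    [0, 0, 0],
    [0, 0, 0],
    [0, 0, 0],
  ],
  travel=[
    [-0.1, 0, -0.2],
    [-0.05, 0, -0.2],
    [0, 0, -0.2],
    [0, 0, 0],
  ],
  jaw=[0, 0, 0, 0],
)

```text
time: 23.08
tool_pos: [663.9, -29.2, 61.7]
tcp_rot: [178.4, 38.3, 177.4]
ft_force: [-0.2, -0.1, -0.2]
finger_gap: -0.1
grip_force: 0.0
```

```bash
python3 tip.py; python3 - <<'E'
import pickle
from h import *
s,p,w,q=pickle.load(open("pt.pkl","rb"))
a=cv2.resize(p['color'][150:320,210:400],(480,430),interpolation=cv2.INTER_CUBIC);b=cv2.resize(q['color'][185:240,290:335],(310,379),interpolation=cv2.INTER_CUBIC);b=np.vstack([b,np.zeros((51,310,3),np.uint8)])
cv2.imwrite("pics/w7.png",np.hstack([a,b])[:,:,::-1])
E
```

```text
23.075 [663.9 -29.2  61.7] z [ 0.6  0.  -0.8] x [-0.8  0.  -0.6] [ -10.7   -2.5  122.8   17.2   22.9 -112.3]
y [299, 235, 65, 29, 1468] [660.4  -3.8  52.5]
r [358, 235, 26, 19, 334] [658.8  18.   52.5]
232 200 201 2 | 236 200 202 3 | 240 200 204 5 | 244 200 205 6 | 248 200 207 8 | 252 200 208 9 | 256 200 209 10 | 260 200 284 19 | 264 200 284 22 | 268 200 284 24 | 272 200 309 50 | 276 200 311 56 | 280 209 311 63 | 284 249 312 38 | 288 248 313 40 | 292 247 314 41 | 296 246 315 53 | 
tip px [316.6 218.1] [242.9 188.1]
```

View pics/w7.png

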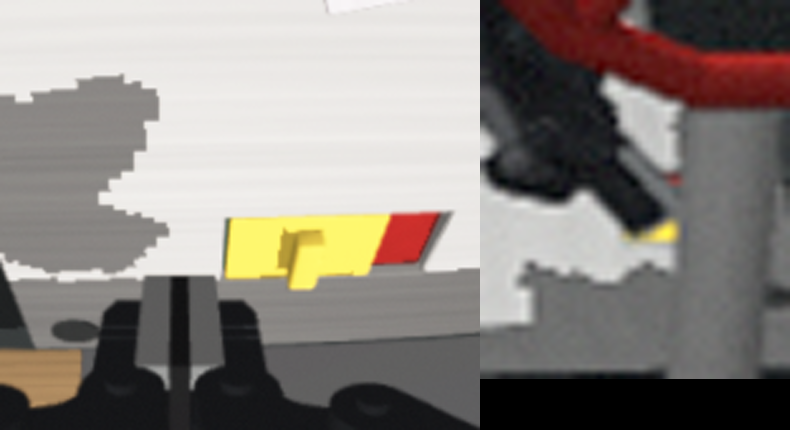

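The last view shows the shut tip, 13 mm wide (left crop x 145-215, row 277), and the ridge at x 290-325, rows 230-290. The red field is on the ridge's +y side. The tip corner is at about z 60, so I'll lower it by 5.5 mm beside the ridge.

apply_moves(
  angular=[
    [0, 0, 0],
    [0, 0, 0],
    [0, 0, 0],
    [0, 0, 0],
  ],
  travel=[
    [0.08, 0, -0.05],
    [0, 0, -0.05],
    [0, 0, -0.03],
    [0, 0, 0],
  ],
  jaw=[0, 0, 0, 0],
)

```text
time: 23.72
tool_pos: [668.0, -29.3, 57.8]
tcp_rot: [178.4, 38.3, 177.4]
ft_force: [0.3, 0.3, -0.5]
finger_gap: 0.2
grip_force: 0.0
```

apply_moves(
  angular=[
    [0, 0, 0],
    [0, 0, 0],
    [0, 0, 0],
    [0, 0, 0],
    [0, 0, 0],
    [0, 0, 0],
  ],
  travel=[
    [0, 0.1, -0.03],
    [0, 0.1, 0],
    [0, 0.08, 0],
    [0, 0.06, 0],
    [0, 0.04, 0],
    [0, 0, 0],
  ],
  jaw=[0, 0, 0, 0, 0, 0],
)

```text
time: 24.48
tool_pos: [668.2, -14.0, 56.9]
tcp_rot: [178.4, 38.4, 177.4]
ft_force: [-0.8, 0.4, 1.0]
finger_gap: -0.0
grip_force: 0.0
```

apply_moves(
  angular=[
    [0, 0, 0],
    [0, 0, 0],
    [0, 0, 0],
  ],
  travel=[
    [0, 0.05, 0],
    [0, 0.05, 0],
    [0, 0, 0],
  ],
  jaw=[0, 0, 0],
)

```text
time: 24.85
tool_pos: [668.2, -10.0, 56.9]
tcp_rot: [178.4, 38.4, 177.4]
ft_force: [0.6, 0.9, -0.3]
finger_gap: -0.0
grip_force: 0.0
```

```bash
python3 tip.py
```

```text
24.85 [668.2 -10.   56.9] z [ 0.6  0.  -0.8] x [-0.8  0.  -0.6] [  -8.    -1.4  122.4   13.8   21.5 -107.2]
y [262, 241, 66, 28, 1328] [658.8  -2.2  52.5]
r [325, 240, 26, 20, 406] [658.6  18.5  52.5]
260 277 284 8 | 264 277 284 8 | 268 277 284 8 | 272 252 309 36 | 276 251 311 37 | 280 250 311 38 | 284 200 312 55 | 288 204 313 52 | 292 247 314 42 | 296 246 315 54 | 
tip px [317.2 215. ] [238.7 194.5]
```

No contact although the tip is over the ridge's -y edge, so it is too high. Backing off, lowering 2.8 mm and trying again.

apply_moves(
  angular=[
    [0, 0, 0],
    [0, 0, 0],
    [0, 0, 0],
    [0, 0, 0],
    [0, 0, 0],
    [0, 0, 0],
    [0, 0, 0],
    [0, 0, 0],
  ],
  travel=[
    [0, -0.12, 0],
    [0, -0.13, 0],
    [0, 0, -0.04],
    [0, 0, -0.03],
    [0, 0.09, 0],
    [0, 0.06, 0],
    [0, 0.04, 0],
    [0, 0, 0],
  ],
  jaw=[0, 0, 0, 0, 0, 0, 0, 0],
)

```text
time: 26.0
tool_pos: [668.2, -12.4, 54.1]
tcp_rot: [178.4, 38.4, 177.4]
ft_force: [0.4, -1.2, 0.3]
finger_gap: 0.3
grip_force: 0.5
```

apply_moves(
  angular=[
    [0, 0, 0],
    [0, 0, 0],
  ],
  travel=[
    [0, 0.04, 0],
    [0, 0, 0],
  ],
  jaw=[0, 0],
)

```text
time: 26.25
tool_pos: [668.3, -11.5, 54.2]
tcp_rot: [178.4, 38.4, 177.4]
ft_force: [-0.6, -6.2, -0.7]
finger_gap: -0.4
grip_force: 2.6
```

Contact on the ridge at 6 N, about the detent's force. Pushing on gently.

apply_moves(
  angular=[
    [0, 0, 0],
    [0, 0, 0],
    [0, 0, 0],
  ],
  travel=[
    [0, 0.025, 0],
    [0, 0.025, 0],
    [0, 0, 0],
  ],
  jaw=[0, 0, 0],
)

```text
time: 26.62
tool_pos: [668.3, -10.4, 54.2]
tcp_rot: [178.5, 38.4, 177.4]
ft_force: [-0.6, -10.5, -1.2]
finger_gap: -0.2
grip_force: 5.1
```

```bash
python3 tip.py | head -4; python3 - <<'E'
import pickle
from h import *
s,p,w,q=pickle.load(open("pt.pkl","rb"))
hsv=cv2.cvtColor(p['color'],cv2.COLOR_RGB2HSV)
def span(j):
    H=hsv[j];y=np.nonzero((H[:,0]>=23)&(H[:,0]<=34)&(H[:,1]>120))[0];r_=np.nonzero(((H[:,0]<7)|(H[:,0]>174))&(H[:,1]>150)&(H[:,2]>60))[0];r_=r_[(r_>250)&(r_<420)]
    return [(plane(wray(p,(u,j),s),52)[:2]).round(1) for u in (y.min(),y.max(),r_.min(),r_.max())] if len(y) and len(r_) else None
for j in(244,248,252):print(j,span(j))
w0=pickle.load(open("p4.pkl","rb"))[2]
for im in(w0,w):print(blobs(im['color'],(0,150,60),(7,255,255),(222,190,250,215),4),blobs(im['color'],(12,90,80),(26,255,255),(250,215,272,262),20))
E
```

```text
26.625 [668.3 -10.4  54.2] z [ 0.6 -0.  -0.8] x [-0.8  0.  -0.6] [  -8.    -1.1  122.5   13.7   21.  -107. ]
y [263, 245, 68, 24, 1177] [657.8  -0.8  52.5]
r [327, 245, 25, 19, 371] [658.4  18.6  52.5]
260 277 284 8 | 264 277 284 8 | 268 277 284 8 | 272 252 309 36 | 276 251 311 37 | 280 250 311 38 | 284 249 312 38 | 288 200 313 58 | 292 205 314 52 | 296 246 315 53 | 
244 None
248 [array([650.6, -18.2]), array([653. ,  13.1]), array([653.1,  14.1]), array([653.9,  23.5])]
252 [array([654.5, -18. ]), array([656.9,  13. ]), array([657.,  14.]), array([658. ,  23.6])]
[([232, 203, 8, 5, 17], [235.9, 205.2])] [([257, 229, 13, 16, 150], [263.4, 236.7])]
[([232, 204, 8, 4, 13], [236.2, 205.5])] [([257, 229, 13, 16, 151], [263.3, 236.7])]
```

apply_moves(
  angular=[
    [0, 0, 0],
    [0, 0, 0],
  ],
  travel=[
    [0, 0.025, 0],
    [0, 0, 0],
  ],
  jaw=[0, 0],
)

```text
time: 27.02
tool_pos: [668.4, -9.8, 54.3]
tcp_rot: [178.5, 38.4, 177.4]
ft_force: [-1.7, -11.9, -1.7]
finger_gap: 0.0
grip_force: 6.3
```

```bash
python3 tip.py | head -3;  python3 - <<'E'
import pickle
from h import *
s,p,w,q=pickle.load(open("pt.pkl","rb"))
a=p['color'];print('force',s['ft_force'],s['wrist_torque'])
print([ (u,a[250,u].tolist()) for u in range(254,274,2)]);print([ (u,a[250,u].tolist()) for u in range(322,362,2)])
E
```

```text
27.025 [668.4  -9.8  54.3] z [ 0.6 -0.  -0.8] x [-0.8  0.  -0.6] [  -7.9   -1.1  122.5   13.4   21.  -106.7]
y [262, 245, 68, 24, 1179] [657.8  -0.8  52.5]
r [326, 245, 25, 19, 373] [658.5  18.6  52.5]
force [ -1.65477048 -11.90801837  -1.7236024 ] [-1.78145277  0.44885161 -1.30145731]
[(254, [117, 115, 112]), (256, [116, 115, 112]), (258, [94, 93, 91]), (260, [91, 98, 91]), (262, [87, 98, 54]), (264, [160, 135, 47]), (266, [161, 136, 47]), (268, [161, 136, 47]), (270, [162, 137, 48]), (272, [161, 135, 47])]
[(322, [250, 236, 95]), (324, [250, 236, 95]), (326, [250, 236, 95]), (328, [242, 205, 79]), (330, [182, 45, 37]), (332, [181, 40, 37]), (334, [183, 41, 38]), (336, [182, 41, 37]), (338, [182, 40, 37]), (340, [181, 40, 37]), (342, [181, 41, 37]), (344, [180, 41, 37]), (346, [179, 40, 37]), (348, [130, 29, 27]), (350, [104, 80, 77]), (352, [109, 106, 105]), (354, [181, 176, 173]), (356, [218, 213, 210]), (358, [218, 213, 210]), (360, [218, 213, 210])]
```

```bash
python3 - <<'E'
import pickle
from h import *
s,p,w,q=pickle.load(open("pt.pkl","rb"))
hsv=cv2.cvtColor(p['color'],cv2.COLOR_RGB2HSV).astype(int)
for j in range(240,274,2):
    l=''
    for u in range(250,360):
        h,sa,v=hsv[j,u]
        l+= ('y' if v<200 else 'Y') if 20<=h<=35 and sa>110 else 'R' if (h<8 or h>174) and sa>130 else 'G' if 36<=h<=90 and sa>60 else '#' if v<60 else '+' if v<100 else '-' if v<150 else '.'
    print(j,l)
E
```

```text
240 ----------....................................................................................................
242 ----------------..............................................................................................
244 ----------------------.............................................................................R------....
246 --------+--+-yyyyyyyyyYyyyyYYYYYYYYYYYYYYYYYYYYYYYYYYYYYYYYYYYYYYYYYYYYYYYYYYYYY.RRRRRRRRRRRRRRRRRRRR--+-.....
248 --------+++GyyyyyyyyyyyyyyyyYYYYYYYYYYYYYYYYYYYYYYYYYYYYYYYYYYYYYYYYYYYYYYYYYYY.RRRRRRRRRRRRRRRRRRRRR-+--.....
250 --------++++GyyyyyyyyyyyyyyyyyyyyYYYyyYYYYYYYYYYYYYYYYYYYYYYYYYYYYYYYYYYYYYYYYY.RRRRRRRRRRRRRRRRRRRR-+--......
252 ---------+-+GyyyyyyyyyyyyyyyyyyyyyyyyyyyyyyyyyyyyyyYYYYYYYYYYYYYYYYYYYYYYYYYYY.RRRRRRRRRRRRRRRRRRRR++--.......
254 ---------+++GyyyyyyyyyyyyyyyyyyyyyyyyyyyyyyyyyyyyyYYYYYYYYYYYYYYYYYYYYYYYYYYYY.RRRRRRRRRRRRRRRRRRRR-+-........
256 ----------+++yyyyyyyyyyyyyyyyyyyyyyyyyyyyyyyyYYYYYYYYYYYYYYYYYYYYYYYYYYYYYYYY.RRRRRRRRRRRRRRRRRRRR-+-.........
258 ----------++GyyyyyyyyyyyyyyyyyyyyyyyyyyyyyyyyyYYYYYYYYYYYYYYY
[... 154 characters left out ...]
..........
262 -----------++Gyyy++++++++++########++++++++++yYYYYYYYYYYYYYYYYYYYYYYYYYYYYYY.RRRRRRRRRRRRRRRRRRR---...........
264 ------------++yy-++++++++++########++++++++++yYYYYYYYYYYYYYYYYYYYYYYYYYYYYYY.---------------------............
266 ---------------y-++++++++++########++++++++++-YYYYYYYYYYYYYYYYYYYYYYYYYYYYY.----------------------............
268 -------++++--+-y+++++++++++########+++++++++++yYYYYyyyyyyYYYYYYYyyyYYYYYYy.-----------------------------------
270 ---++###########+++++++++++########+++++++++++############+---------------------------------------------------
272 -+##############+++++++++++########+++++++++++##############+-------------------------------------------------
```

apply_moves(
  angular=[
    [0, 0, 0],
    [0, 0, 0],
    [0, 0, 0],
  ],
  travel=[
    [0, -0.1, 0],
    [0, -0.15, 0],
    [0, 0, 0],
  ],
  jaw=[0, 0, 0],
)

```text
time: 27.55
tool_pos: [668.2, -18.1, 54.1]
tcp_rot: [178.4, 38.4, 177.4]
ft_force: [-0.7, -0.8, 0.4]
finger_gap: 0.2
grip_force: 0.0
```

```bash
python3 tip.py | head -3; python3 - <<'E'
import pickle
from h import *
s,p,w,q=pickle.load(open("pt.pkl","rb"))
print(s['ft_force'])
hsv=cv2.cvtColor(p['color'],cv2.COLOR_RGB2HSV).astype(int)
for j in range(238,280,2):
    l=''
    for u in range(255,385):
        h,sa,v=hsv[j,u]
        l+= str(min(9,v*10//256)) if 20<=h<=35 and sa>110 else 'R' if (h<8 or h>174) and sa>130 else 'G' if 36<=h<=90 and sa>60 else '#' if v<60 else '+' if v<100 else '-' if v<150 else '.'
    print(j,l)
# collar height: gold column profile in side/scene now vs p0
s0,d=pickle.load(open("p0.pkl","rb"))
for a,b,u,r0,r1 in((d['side'],q,271,176,202),(d['scene'],w,264,224,252)):
    for im in(a,b):print([int(x) for x in cv2.cvtColor(im['color'],cv2.COLOR_RGB2HSV)[r0:r1,u,1]])
E
```

```text
27.55 [668.2 -18.1  54.1] z [ 0.6 -0.  -0.8] x [-0.8  0.  -0.6] [  -9.1   -1.1  122.4   15.7   21.3 -109.8]
y [279, 245, 67, 30, 1338] [659.2  -2.   52.5]
r [341, 244, 26, 20, 369] [658.4  18.2  52.5]
[-0.66326664 -0.75353585  0.40911521]
238 -------...........................................................................................................................
240 -------...........................................................................................................................
242 -------...--......................................................................................................................
244 ------------------..............................................................................RRRRRRRRRRRRRRRRR-----............
246 ------------------------899999999999999999999999999999999999999999999999999999999999999999.RRRRRRRRRRRRRRRRRRRRR-++-..............
248 ---------------------+--999999999999999999999999999999999999999999999999999999999999999999.RRRRRRRRRRRRRRRRRRRR--+-...............
250 -----------------------G67777799999999999999998
[... 1740 characters left out ...]
++++++++++###############+------------------------------------------------------------------------
278 ##########++++++++++++########++++++++++++###############+------------------------------------------------------------------------
[102, 103, 103, 104, 126, 146, 124, 113, 151, 148, 156, 145, 115, 133, 134, 136, 133, 142, 153, 47, 27, 19, 3, 2, 2, 2]
[8, 4, 5, 20, 56, 33, 43, 45, 36, 32, 29, 41, 88, 48, 94, 35, 176, 209, 177, 48, 24, 21, 3, 9, 5, 5]
[13, 11, 12, 9, 9, 9, 82, 139, 138, 137, 130, 92, 42, 119, 141, 136, 133, 134, 131, 112, 99, 110, 124, 7, 7, 10, 10, 10]
[12, 11, 12, 3, 38, 117, 143, 140, 97, 32, 77, 134, 136, 136, 134, 135, 134, 125, 121, 128, 132, 160, 120, 7, 7, 10, 10, 12]
```

apply_moves(
  angular=[
    [0, 0, 0],
    [0, 0, 0],
    [0, 0, 0],
    [0, 0, 0],
    [0, 0, 0],
  ],
  travel=[
    [0, 0, -0.035],
    [0, 0.1, 0],
    [0, 0.06, 0],
    [0, 0.04, 0],
    [0, 0, 0],
  ],
  jaw=[0, 0, 0, 0, 0],
)

```text
time: 28.32
tool_pos: [668.1, -11.2, 52.6]
tcp_rot: [178.5, 38.4, 177.4]
ft_force: [-0.3, -10.4, -0.6]
finger_gap: 0.0
grip_force: 5.2
```

apply_moves(
  angular=[
    [0, 0, 0],
    [0, 0, 0],
    [0, 0, 0],
  ],
  travel=[
    [0, 0.04, 0],
    [0, 0.04, 0],
    [0, 0, 0],
  ],
  jaw=[0, 0, 0],
)

```text
time: 28.7
tool_pos: [668.1, -6.3, 52.7]
tcp_rot: [178.4, 38.4, 177.4]
ft_force: [-0.2, -0.1, -1.4]
finger_gap: -0.0
grip_force: 0.2
```

```bash
cat > map.py <<'E'
import pickle
from h import *
s,p,w,q=pickle.load(open("pt.pkl","rb"))
print(s['ft_force'])
hsv=cv2.cvtColor(p['color'],cv2.COLOR_RGB2HSV).astype(int)
for j in range(244,272,3):
    l=''
    for u in range(250,375):
        h,sa,v=hsv[j,u]
        l+= str(min(9,v*10//256)) if 20<=h<=35 and sa>110 else 'R' if (h<8 or h>174) and sa>130 else 'G' if 36<=h<=90 and sa>60 else '#' if v<60 else '+' if v<100 else '-' if v<150 else '.'
    print(j,l)
E
python3 tip.py|head -3; python3 map.py
```

```text
28.7 [668.1  -6.3  52.7] z [ 0.6  0.  -0.8] x [-0.8  0.  -0.6] [  -7.6   -0.9  122.5   13.4   20.8 -106.5]
y [267, 248, 67, 24, 1069] [657.6   6.   52.5]
r [331, 248, 14, 19, 164] [658.4  21.6  52.5]
[-0.15752142 -0.12412326 -1.37270848]
244 -------------------..........................................................................................................
247 --------------------..............................................................................-..........................
250 ++++GGGGGGGGGGGGG6677776777666799999999999999999999999999999999999999999999999999999.RRRRRRRRRR++-...........................
253 -+++GGGGGGGGGGGGG4566666666666666666666667999999999999999999999999999999999999999999RRRRRRRRRR++-............................
256 --+++GGGGGGGGGGGG356666666666666666666666666566666777777899999999999999999999999999.RRRRRRRRR++-.............................
259 --+++GGGGGGGGGGGG+++++++++++#11111#++++++++++5677777777889999999999999999999999999.RRRRRRRRR++-..............................
262 ---+++GGGGGGGGGG+++++++++++########++++++++++467789999999999999999999999999999999.RRRRRRRRR++-...............................
265 ----++GGGGGGGGGG+++++++++++########++++++++++-8999999999999999999999999999999999.RRRRRRRRR++-................................
268 -------GGGGGGGGG+++++++++++########+++++++++++6777777777899999999999999999999998-----------..................................
271 ..-+############+++++++++++########+++++++++++###########1467999988887666666...----------------------------------------------
```

The latch is moving: green is showing about 6 mm wide and red about 5 mm. I'll follow it to the far end.

apply_moves(
  angular=[
    [0, 0, 0],
    [0, 0, 0],
    [0, 0, 0],
    [0, 0, 0],
  ],
  travel=[
    [0, 0.05, 0],
    [0, 0.05, 0],
    [0, 0.03, 0],
    [0, 0, 0],
  ],
  jaw=[0, 0, 0, 0],
)

```text
time: 29.35
tool_pos: [668.1, -1.3, 52.7]
tcp_rot: [178.4, 38.4, 177.4]
ft_force: [0.4, -0.3, -0.2]
finger_gap: -0.1
grip_force: 0.0
```

```bash
python3 tip.py|head -3; python3 map.py
```

```text
29.35 [668.1  -1.3  52.7] z [ 0.6  0.  -0.8] x [-0.8  0.  -0.6] [  -6.9   -0.9  122.5   12.3   20.7 -104.9]
y [269, 248, 68, 24, 1092] [657.9  11.9  52.5]
r [522, 409, 11, 11, 37] [  28.9 -390.    52.5]
[ 0.40457228 -0.27246163 -0.18262265]
244 --------------...............................................................................................................
247 --------------------....-....................................................................................................
250 GGGGGGGGGGGGGGGGGGG66666666667799999999999999999999999999999999999999999999999999999996--....................................
253 GGGGGGGGGGGGGGGGGGG5666666666666666666666699999999999999999999999999999999999999999996--.....................................
256 GGGGGGGGGGGGGGGGGGG566666666666666666666666666566666666677899999999999999999999999997--......................................
259 GGGGGGGGGGGGGGGGG+++++++++++#11111#++++++-+++456677777667889999999999999999999999997-........................................
262 GGGGGGGGGGGGGGGG+++++++++++########++++++++++-5667899999999999999999999999999999997-.........................................
265 GGGGGGGGGGGGGGGG+++++++++++########+++++++++++589999999999999999999999999999999998-..........................................
268 GGGGGGGGGGGGGGGG+++++++++++########+++++++++++46777777778999999999999999999999998-...........................................
271 --++############+++++++++++########+++++++++++###########1479999987777766666666-----...--------------------------------------
```

Red is covered, green shows and there is no residual force. Backing out the way I came in.

apply_moves(
  angular=[
    [0, 0, 0],
    [0, 0, 0],
    [0, 0, 0],
    [0, 0, 0],
    [0, 0, 0],
    [0, 0, 0],
    [0, 0, 0],
    [0, 0, 0],
    [0, 0, 0],
    [0, 0, 0],
  ],
  travel=[
    [0, -0.15, 0],
    [0, -0.1, 0.15],
    [-0.1, 0, 0.3],
    [-0.5, 0, 0.2],
    [-0.7, 0, 0.4],
    [-0.7, 0, 0.6],
    [-0.5, 0, 0.6],
    [-0.1, 0, 0.5],
    [0, 0, 0],
    [0, 0, 0],
  ],
  jaw=[0, 0, 0, 0, 0, 0, 0, 0, 0, 0],
)

```text
time: 30.75
tool_pos: [564.0, -11.5, 162.4]
tcp_rot: [178.4, 38.4, 177.4]
ft_force: [-1.0, -0.1, -0.8]
finger_gap: -0.2
grip_force: 0.0
```

```bash
python3 - <<'E'
from bench import r
import pickle
from h import *
s0,d=pickle.load(open("p0.pkl","rb"));w=r.snapshot("scene");q=r.snapshot("side");p=r.snapshot("wrist");s=r.sense()
for n,b in(('red',((0,150,80),(6,255,255))),('green',((40,100,50),(85,255,255))),('yellow',((23,150,120),(34,255,255)))):
    print(n,blobs(w['color'],*b,(225,185,250,215)),blobs(q['color'],*b,(300,205,325,225)))
print('collar',blobs(w['color'],(12,90,80),(26,255,255),(250,215,272,262),20),'p0',blobs(d['scene']['color'],(12,90,80),(26,255,255),(250,215,272,262),20))
for z in(94,102):print(z,[plane(wray(p,c,s),z).round(1).tolist() for st,c in blobs(p['color'],(12,90,80),(26,255,255),(0,0,560,420),150)])
def white(im): 
    g=cv2.inRange(cv2.cvtColor(im,cv2.COLOR_RGB2HSV),(0,0,150),(179,75,255))[228:242,256:271]; ys,xs=np.nonzero(g); return list(zip((xs+256).tolist(),(ys+228).tolist()))
print(white(w['color'])[:40])
df=cv2.absdiff(d['scene']['color'],w['color']).max(2)
# loose things: change in gauge/pin areas
print('gauge diff',df[200:212,265:285].mean(),'pins diff',df[255:300,150:215].mean(),'tin/box',df[360:420,130:340].mean())
E
```

```text
red [] []
green [] [([311, 218, 7, 1, 7], [314.0, 218.0])]
yellow [([232, 197, 10, 9, 26], [236.0, 201.7]), ([235, 205, 5, 3, 8], [237.0, 205.8])] [([310, 210, 9, 8, 56], [313.9, 212.9])]
collar [([257, 229, 13, 16, 149], [263.4, 236.7])] p0 [([258, 231, 12, 16, 147], [263.5, 238.2])]
94 [[515.0, -128.8, 94.0], [453.3, 97.8, 94.0], [483.7, 138.6, 94.0], [559.1, 166.5, 94.0], [550.2, 92.4, 94.0], [619.7, 182.9, 94.0], [667.2, 274.7, 94.0], [680.1, 78.9, 94.0], [686.7, -69.2, 94.0]]
102 [[509.3, -122.0, 102.0], [451.0, 91.7, 102.0], [479.7, 130.2, 102.0], [550.8, 156.5, 102.0], [542.4, 86.6, 102.0], [607.9, 172.0, 102.0], [652.7, 258.6, 102.0], [664.9, 73.9, 102.0], [671.1, -65.8, 102.0]]
[(256, 228), (257, 228), (258, 228), (259, 228), (256, 229), (257, 229), (258, 229), (259, 229), (256, 230), (257, 230), (258, 230), (259, 230), (267, 230), (256, 231), (257, 231), (258, 231), (266, 231), (267, 231), (268, 231), (256, 232), (257, 232), (265, 232), (266, 232), (267, 232), (256, 233), (257, 233), (264, 233), (265, 233), (256, 234), (256, 236), (256, 237), (256, 238), (256, 239), (256, 240), (256, 241)]
gauge diff 1.6583333333333334 pins diff 1.76991452991453 tin/box 1.849047619047619
```

```bash
python3 - <<'E'
from bench import r
import pickle
from h import *
s0,d=pickle.load(open("p0.pkl","rb"));w=r.snapshot("scene")
def m(p,z,r0,r1):
    g=cv2.inRange(cv2.cvtColor(p['color'],cv2.COLOR_RGB2HSV),(0,0,140),(179,80,255));n,l,st,c=cv2.connectedComponentsWithStats(g[r0:r1,259:270])
    for i in range(1,n):
        ys,xs=np.nonzero(l==i)
        if 5<=len(ys)<40:
            P=np.array([plane(ray(p,(x+259,y+r0)),z)[:2] for x,y in zip(xs,ys)]);V=np.linalg.svd(P-P.mean(0))[2][0];print(z,len(P),P.mean(0).round(1),np.degrees(np.arctan2(V[1],V[0]))%180+180)
m(d['scene'],94,231,241);m(w,102,230,239)
E
```

```text
94 8 [547.9  95.1] 185.27045558661337
102 10 [551.8  88. ] 245.17881084925907
```

The collar is parked up with its mark at 245°, the same angle at which the stop torque was felt. The latch shows green only, and the nearby loose things (gauge block, pins, tin, core box) are unmoved. Handing in.

```bash
python3 -c "
from bench import r
print(r.hand_in())"
```

```text
the job is handed in; nothing more can be done
None
```

I handed in the job at about 31 s: the collar is parked up, turned anticlockwise until I felt its stop, and the latch is at the far end of its pocket with red covered and green showing. The first turn did not reach the stop because the grip slipped, so I regripped twice. The die plate took no hard contact that I saw, and the gauge block, pins, tin and core box did not move; I did not check the core print or the mallet, but the arm went nowhere near them.

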